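Pack pulled contactors into the sliding-shutter transport case

ROBOT

A 6-joint arm with a two-finger parallel gripper is mounted at the origin on the work surface. World frame = base frame: x ahead of the robot, y to its left, z up, the work surface at z = 0. Lengths are in mm, angles in rad, forces in N, time in s.
With the tool pointing down it reaches from about 350 to 875 mm from the base axis. Payload 4.2 kg.
Tool frame: the origin (TCP) lies between the finger pads; the fingertips stand 17 mm ahead of it and the grasp point (between the pads) lies 2 mm behind it; z points along the fingers, y is the line along which they close (so a half turn about z gives the same grasp; the last joint's range is limited). The gripper opens to 85 mm and grips with 20 to 120 N. Pads are 22 mm wide; open, the fingers measure 114 mm over their backs; the gripper's body (76 mm by 85 mm) begins 54 mm behind the grasp point. The pads swing forward as they close: fully open they stand 13 mm farther back than shut.
Start: joints at [1.388, 0.385, 0.008, 0, -1.194, -0.259], TCP at [267.196, 564.983, 248.312] pointing down, gripper open.
Joint ranges: [-3.14, 3.14], [-1.21, 2.06], [-1.07, 1.41], [-3.16, 2.05], [-2.99, -0.16], [-3.1, 3.1]. Speed limits (rad/s): [2.79, 2.79, 3.14, 3.14, 3.14, 3.14].

INTERFACE

Orientations are given as a unit quaternion [x, y, z, w].
In Python, from bench import arm gives the robot as it stands.
- The arm moves only by the shell command python3 jog.py 'ROWS' [OPENING]. ROWS is one flat JSON list of numbers that holds 1 to 10 rows one after another, with no inner brackets; each row has 6 numbers: dx, dy, dz in cm, then a rotation vector rx, ry, rz in rad; each row is the pose to reach, as a shift and turn from the pose commanded when the command began, along the tool's axes at that moment; what a row does not reach only later rows make up. A row lasts 1/10 s, in which the tool goes at most 50 mm and 0.15 rad, less where a joint would pass 70% of its speed; a pose out of reach is approached as far as the arm can. OPENING is the finger opening in mm, set as the command begins (- or left out keeps the last). The fingers move at their own pace and stop on an object; the grip force is fixed at half the most. Time passes only in rows, so rows that do not move let the fingers close. It prints the time, the measured TCP pose, the force, the opening and the grip force at its end. Input that does not fit is refused with a message, and nothing moves.
- arm.read_state(): the state, without advancing time (a new reading comes with each control period).
- arm.get_image(name): name is "scene" or "side" or "wrist"; returns the picture (384x512x3 uint8, blue, green, red); there is no depth.
- arm.get_calibration(name): a dict with "K" (3x3 intrinsics, pixels), "rvec" (rotation vector, rad) and "tvec" (3), from world to camera coordinates, as OpenCV has them. Camera axes: x right, y down, z forward; pixel columns grow to the right and rows downward; lengths in mm; the calibration is good to about 2 mm. A picture is of the moment at which its call begins: read the wrist's pose just before it. get_calibration takes no time and is no camera call; for the wrist camera it gives the pose at the moment of the call.
- arm.job_done(): hands the job in; it is judged then, once.
The state is a dict: "clock": time; "joints": joint angles; "joint_vel": joint speeds; "joint_efforts": joint torques, N m; "position": TCP position; "ee_rot": TCP orientation; "contact_force": force on the tool from outside, world axes, zero at the start; "wrist_torque": the same for the moment, N m; "gripper_width": finger opening in mm; "grasp_force": force on a finger pad.
Only numpy, scipy, OpenCV 4.12 (cv2) and the standard library are available. Lean on these libraries where they do the work, as an engineer would, in place of code of your own. Each camera call takes 0.05 s, during which the arm holds its last target. There are 200 camera calls.

TASK

Pack every black contactor block lying on the bench into the compartment of the transport case and lock the case up again. To do it, pull the spring plunger, swing the lock arm out to its other hole and let the plunger snap in; press on the flush shutter and slide it fully open; put in all the contactors; then slide the shutter fully shut and swing the lock arm back so that the plunger snaps into its first hole. Leave the other things on the bench where they are.

Things in the scene. Friction and masses are not known exactly. Their poses are not given: they have to be found in the camera images.
- case: Dark steel transport case fixed to the bench, 440 mm long (its y), 148 mm wide (its x), 78 mm high, yaw within 0.15 rad. Origin on the bench under the middle of length and width. Its -y half is the compartment; its +y half a solid parking deck with floor at z = 72 mm. A shoulder 72 mm high on its -x side (x -190 to -68, y -110 to +80 mm) carries the lock.
- compartment (a point): Centre of the compartment's floor: case x = 0, y = -113 mm, z = 6 mm. The compartment is open at the top; inside it spans case x -62 to +62 mm and y -212 to -14 mm, and is 66 mm deep below the shutter's underside (z = 72 mm).
- shutter (a joint): Travel of the shutter along the case's +y, in m: 0 = fully shut over the compartment, 0.22 = fully open over the parking deck. Friction holds it with about 2.5 N; it stays where it is left.
- shutter_top (a point): Centre of the top face of the shutter, a bare aluminium plate 135 mm (case x) by 203 mm (case y) with no handle. Its top is flush with the case's rails and ends, 78 mm above the bench, so it can only be pressed and dragged; it does not give. Centre at case x = 0, y = -110 mm when shut, +110 mm when open.
- lock_arm (a joint): Angle of the lock arm about the vertical, rad, counter-clockwise from above: 0 = locked (tooth points to case +x, into the channel behind the shutter, and blocks it), 1.3 = unlocked (tooth towards case +y, out of the channel). The plunger's holes are at 0 and 1.3 (play about 0.06 either way), none between; end stops at -0.12 and 1.42.
- lock_pivot (a point): Pivot of the lock arm on the shoulder: case x = -98 mm, y = +6 mm, z = 72 mm. The arm is a flat steel bar 20 mm wide, its top 19 mm above this point, reaching 87 mm out on the plunger's side and 58 mm out on the tooth's side.
- plunger (a joint): Lift of the spring plunger on the arm's tail, m: 0 = pin fully down in a hole, about 0.008 = pin resting on the index plate between the holes, 0.018 = upper stop. The spring pushes it down with 6 N (down) to 10.5 N (up). The arm turns freely once it is lifted 0.010 or more; with the pin in a hole it cannot turn.
- plunger_knob (a point): Centre of the plunger's black knob, an upright cylinder 32 mm across, 24 mm high, on a 12 mm stem that leaves 12 mm free above the arm. At arm angle a it lies 65 mm x (-cos a, -sin a) from lock_pivot in the case's axes, 115 mm above the bench when down.
- relay_a: Contactor (relay): a plain black block 60 x 34 x 44 mm, 0.25 kg give or take, with two flat copper terminals on top. Origin at the block's centre (22 mm above the bench when it stands); x along its 60 mm, y along its 34 mm, z up through the terminals. Two to four are there, all alike; an absent one reads None.
- relay_b: Contactor (relay): a plain black block 60 x 34 x 44 mm, 0.25 kg give or take, with two flat copper terminals on top. Origin at the block's centre (22 mm above the bench when it stands); x along its 60 mm, y along its 34 mm, z up through the terminals. Two to four are there, all alike; an absent one reads None.
- relay_c: Contactor (relay): a plain black block 60 x 34 x 44 mm, 0.25 kg give or take, with two flat copper terminals on top. Origin at the block's centre (22 mm above the bench when it stands); x along its 60 mm, y along its 34 mm, z up through the terminals. Two to four are there, all alike; an absent one reads None.
- relay_d: Contactor (relay): a plain black block 60 x 34 x 44 mm, 0.25 kg give or take, with two flat copper terminals on top. Origin at the block's centre (22 mm above the bench when it stands); x along its 60 mm, y along its 34 mm, z up through the terminals. Two to four are there, all alike; an absent one reads None.
- tape_roll: Bystander: a black roll of tape lying flat, 90 mm across, 24 mm high. Origin at the centre of its underside.
- spray_can: Bystander: an aluminium can, 58 mm across, 120 mm high. Origin at the centre of its underside.
- screwdriver: Bystander: a screwdriver 200 mm long lying on the bench, its x along it.
- wrench: Bystander: a spanner 200 mm long lying on the bench, its x along it.
- fuse: Bystander: a white ceramic fuse with copper blades, 130 mm long, 40 mm thick, lying on the bench; origin at the centre of its underside, x along it.
- grease_jar: Bystander: a white jar with a black lid, 70 mm across and 70 mm high. Origin at the centre of its underside.

How it is judged:
By the outcome, as a careful person would: the job done as asked, in the order asked, and still so for the second after the job is handed in, with the robot touching nothing.
Of relay_a, relay_b, relay_c, relay_d only 2 to 4 are there at a start; the rules pass over those that are not, and their reading is None.
At some moment in a run one of relay_a, relay_b, relay_c, relay_d may be knocked a few centimetres aside while the robot is not near it.
Once in a run the grip may slacken for a moment while it holds something.
It also fails if it takes over 210 s, if anything falls off the work surface, if the arm or the gripper's body presses on something with over 40 N, if the wrist force passes 120 N, or if a joint passes its speed limit or range.

## Working session

There is one attempt and no reset: what is moved stays moved. The work goes in short steps, Python scripts to look and compute and a shell command to move; the robot and the scene stay as the last step left them, time stands still between calls to the robot, and variables do not carry over. Pictures are saved under pics/ and viewed, at most 14 in all, crops included, and the job is handed in when it is done.

```bash
ls; mkdir -p pics
python3 - <<'E'
from bench import arm
import cv2, numpy as np
s=arm.read_state(); print({k:np.round(v,3).tolist() for k,v in s.items()})
a=[]
for n in("scene","side","wrist"):
    im=arm.get_image(n); cv2.imwrite(f"pics/{n}0.png",im); 
    c=arm.get_calibration(n); print(n,np.round(c["K"],1).tolist(),np.round(c["rvec"],3),np.round(c["tvec"],1))
E
```

```text
bench.py
jog.py
pics
{'clock': 0.0, 'joints': [1.388, 0.386, 0.007, -0.001, -1.194, -0.259], 'joint_vel': [0.0, 0.0, -0.003, -0.001, 0.001, -0.001], 'joint_efforts': [0.001, -39.229, 18.839, 4.186, -0.005, 0.0], 'position': [266.962, 564.507, 247.211], 'ee_rot': [0.976, -0.219, -0.0, 0.001], 'contact_force': [-0.993, 0.543, 0.253], 'wrist_torque': [-0.052, 0.012, -0.028], 'grasp_force': 0.0, 'gripper_width': 85.842}
scene [[490.6, 0.0, 255.8], [0.0, 490.6, 189.9], [0.0, 0.0, 1.0]] [ 0.942  2.534 -0.99 ] [ 353.6 -167.4 1753.1]
side [[466.2, 0.0, 255.7], [0.0, 466.2, 194.4], [0.0, 0.0, 1.0]] [ 2.416 -0.541  0.18 ] [-466.7  217.1 1306.1]
wrist [[341.5, 0.0, 256.5], [0.0, 341.5, 191.5], [0.0, 0.0, 1.0]] [-1.58   2.5    0.376] [624.8 -40.7 379.7]
```
View pics/scene0.png

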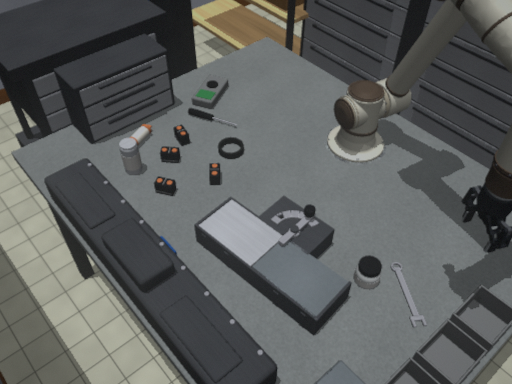

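View pics/side0.png

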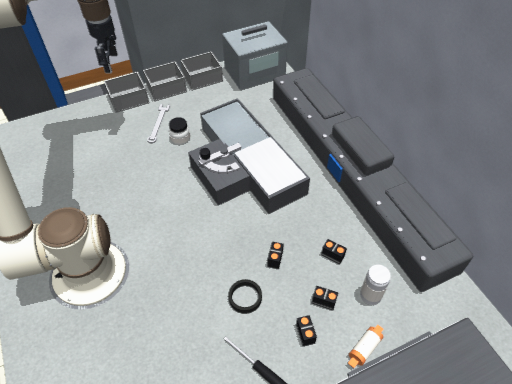

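Scene view: four relays at about (181,134), (170,154), (165,186) and (215,173), with the case centred near (270,260) and its knob at (310,211). Side view: relays at (275,254), (334,251), (325,297) and (307,330), the bright shutter at (268,170) and the knob at (205,154).

Create h.py:
```python
import cv2, numpy as np
from bench import arm
from scipy.spatial.transform import Rotation as R
def cast(c,uv,z):
    Rm=cv2.Rodrigues(np.array(c["rvec"],float))[0]; t=np.array(c["tvec"],float).ravel()
    uv=np.atleast_2d(uv).astype(float); d=(np.linalg.inv(c["K"])@np.c_[uv,np.ones(len(uv))].T).T@Rm
    o=-Rm.T@t; return (o+d*((z-o[2])/d[:,2])[:,None])[:,:2]
def proj(c,p): return cv2.projectPoints(np.atleast_2d(p).astype(float),np.array(c["rvec"],float),np.array(c["tvec"],float),np.array(c["K"],float),None)[0][:,0]
def orange(im):
    h=cv2.cvtColor(im,cv2.COLOR_BGR2HSV); return cv2.inRange(h,(3,120,110),(20,255,255))
def blobs(m,amin=4):
    n,_,st,ce=cv2.connectedComponentsWithStats(m); return [(st[i,4],ce[i]) for i in range(1,n) if st[i,4]>=amin]
```

Run:
```python
from h import *
for n in("scene","side"):
    im=cv2.imread(f"pics/{n}0.png"); c=arm.get_calibration(n)
    for a,p in blobs(orange(im)): print(n,a,p.round(1),cast(c,p,46).round(0))
    g=cv2.inRange(cv2.cvtColor(im,cv2.COLOR_BGR2HSV),(0,0,175),(180,40,255))
    cs,_=cv2.findContours(g,cv2.RETR_EXTERNAL,cv2.CHAIN_APPROX_NONE)
    for k in cs:
        if cv2.contourArea(k)>800:
            print(n,"bright",cv2.contourArea(k),cv2.boundingRect(k),cast(c,cv2.boxPoints(cv2.minAreaRect(k)),78).round(0).tolist(), cv2.approxPolyDP(k,8,True)[:,0].tolist())
ims=[cv2.resize(cv2.imread("pics/scene0.png")[180:330,180:360],None,fx=2.2,fy=2.6),cv2.resize(cv2.imread("pics/side0.png")[90:215,180:320],None,fx=2.8,fy=3.12)]
print([i.shape for i in ims]); cv2.imwrite("pics/crop0.png",np.hstack([cv2.resize(i,(396,390)) for i in ims]))
```

```text
scene 24 [146.7 125.9] [[ 538. -510.]]
scene 14 [178.8 127.4] [[ 456. -430.]]
scene 14 [182.7 132.9] [[ 463. -397.]]
scene 17 [163.9 149.2] [[ 560. -368.]]
scene 17 [173.9 149.6] [[ 535. -345.]]
scene 19 [214.2 165.3] [[ 478. -197.]]
scene 18 [214.  172.5] [[ 499. -171.]]
scene 21 [159.  179.8] [[ 651. -258.]]
scene 21 [169. 182.] [[ 633. -230.]]
scene bright 2254.5 (200, 201, 76, 64) [[677.0, -3.0], [545.0, -54.0], [529.0, 172.0], [653.0, 208.0]] [[230, 201], [200, 225], [250, 264], [268, 248], [262, 235], [275, 242]]
side 678 [95.5 74.7] [[218. 814.]]
side 6 [64.2 85.3] [[ 97. 801.]]
side 34 [329.  244.1] [[ 634. -231.]]
side 34 [276.7 245.5] [[ 500. -173.]]
side 37 [339.9 249.6] [[ 652. -260.]]
side 35 [274.1 255.7] [[ 478. -199.]]
side 42 [319.1 291.6] [[ 536. -346.]]
side 43 [331.8 295.7] [[ 560. -370.]]
side 48 [304.4 320.5] [[ 463. -399.]]
side 89 [377.  330.3] [[ 612. -498.]]
side 48 [308.6 333.2] [[ 456. -432.]]
side 198 [355.7 358.3] [[ 527. -534.]]
side bright 4147.0 (0, 94, 113, 114) [[-145.0, 724.0], [237.0, 638.0], [161.0, 166.0], [-154.0, 249.0]] [[107, 94], [10, 122],
[... 242 characters left out ...]
[353, 346], [364, 363], [467, 316], [511, 370], [507, 322], [464, 272], [411, 291], [269, 101], [272, 81], [233, 91], [223, 76], [155, 102], [148, 95], [123, 111], [116, 135], [73, 135], [72, 198], [89, 227], [60, 248], [44, 245], [37, 227], [36, 244], [54, 260], [44, 245], [70, 246], [87, 229], [81, 253], [99, 250], [99, 213], [116, 244], [112, 275], [75, 290], [55, 269], [52, 284], [62, 301], [99, 300], [121, 280], [125, 253], [126, 281], [104, 303], [21, 306], [17, 279], [2, 273], [38, 265], [35, 224], [20, 241]]
side bright 1133.0 (224, 22, 62, 33) [[753.0, 815.0], [1008.0, 816.0], [951.0, 647.0], [711.0, 652.0]] [[285, 41], [269, 22], [224, 33], [239, 54]]
[(390, 396, 3), (390, 392, 3)]
```

View pics/crop0.png

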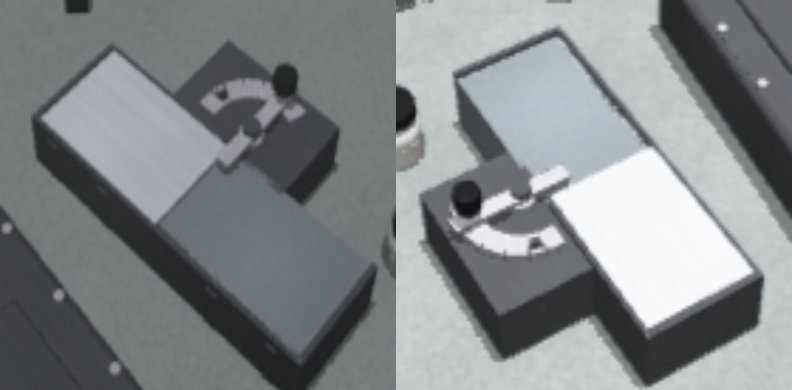

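Run:
```python
from h import *
# case top outer corners (-x,-y),(+x,-y),(+x,+y),(-x,+y), z=78
cor={"scene":[(231.4,197.3),(195.5,225),(316.4,318.5),(350.5,283)],"side":[(269.1,197),(309.4,178.1),(236.9,99.6),(200.9,114)]}
loc=np.array([(-74,-220),(74,-220),(74,220),(-74,220)],float)
A=[]
for n in cor:
    c=arm.get_calibration(n); w=cast(c,cor[n],78); A.append(w); print(n,w.round(0).tolist())
W=np.mean(A,0)
def fit(l,w):
    lc,wc=l-l.mean(0),w-w.mean(0); th=np.arctan2((lc[:,0]*wc[:,1]-lc[:,1]*wc[:,0]).sum(),(lc*wc).sum()); 
    r=np.array([[np.cos(th),-np.sin(th)],[np.sin(th),np.cos(th)]]); return w.mean(0)-r@l.mean(0),th,r
for w in A+[W]:
    o,th,r=fit(loc,w); print(o.round(1),th.round(4),(loc@r.T+o-w).round(1).tolist())
k=r@np.array([-98-65,6])+o
for n,u in (("scene",(180+285/2.2,180+68/2.6)),("side",(180+69/2.829,90+184/3.12))):
    c=arm.get_calibration(n); print(n,"knob top",cast(c,u,127).round(0),k.round(0))
```

```text
scene [[541.0, -28.0], [686.0, -12.0], [635.0, 416.0], [495.0, 403.0]]
side [[545.0, -31.0], [687.0, -18.0], [635.0, 410.0], [494.0, 395.0]]
[589.2 195. ] 0.1114 [[-1.3, -4.0], [1.7, -3.5], [3.8, 5.5], [-4.1, 1.9]]
[590.2 189. ] 0.1188 [[-2.0, -7.1], [2.4, -2.7], [2.5, 5.8], [-2.9, 4.1]]
[589.7 192. ] 0.1151 [[-1.7, -5.6], [2.0, -3.1], [3.1, 5.6], [-3.5, 3.0]]
scene knob top [[422. 176.]] [427. 179.]
side knob top [[431. 187.]] [427. 179.]
```

```bash
cat >> h.py <<'E'
CO=np.array([589.7,192.]); CT=0.1151
def case(x,y): 
    c,s=np.cos(CT),np.sin(CT); return CO+np.array([c*x-s*y,s*x+c*y])
def to(x,y,z,yaw=None,st=None):
    """shift and turn in tool axes from the measured pose to TCP x,y,z, tool-down with tool-x yaw"""
    s=st or arm.read_state(); r=R.from_quat(s["ee_rot"]); d=r.inv().apply(np.array([x,y,z])-s["position"])
    m=r.as_matrix(); y0=np.arctan2(m[1,0],m[0,0])
    rv=np.zeros(3)
    if yaw is not None:
        q=R.from_euler("z",yaw)*R.from_euler("x",np.pi); rv=(r.inv()*q).as_rotvec()
    print("at",np.round(s["position"],1),"yaw",round(y0,3),"-> d",d.round(1),"rv",rv.round(3)); return d,rv
E
python3 - <<'E'
from h import *
s=arm.read_state(); c=arm.get_calibration("wrist"); Rm=cv2.Rodrigues(np.array(c["rvec"]))[0]
cam=-Rm.T@np.array(c["tvec"]).ravel(); r=R.from_quat(s["ee_rot"])
print("cam in tool",r.inv().apply(cam-s["position"]).round(1)); print((r.as_matrix().T@Rm.T).round(2).tolist())
k=case(-163,6); print(k,case(0,-110)); to(*k,330,CT)
E
```

```text
cam in tool [  74.    -0.3 -126.7]
[[-0.0, -0.96, -0.3], [1.0, -0.0, -0.0], [0.0, -0.3, 0.96]]
[427.08944517 179.24039738] [602.333063    82.72783649]
at [267.  564.6 247.5] yaw -0.442 -> d [309.5 280.  -82. ] rv [ 0.002  0.    -0.557]
```

The manual's scale: shifts go in cm. Converting my numbers, 280 mm is 28, 309 mm is 30.9.

```bash
python3 jog.py '[4,3.6,-4,0,0,-0.1,8,7.2,-8,0,0,-0.2,11.5,10.4,-8.2,0,0,-0.3,15,13.6,-8.2,0,0,-0.4,18.5,16.8,-8.2,0,0,-0.5,22,20,-8.2,0,0,-0.557,25.5,23.1,-8.2,0,0,-0.557,28.5,25.8,-8.2,0,0,-0.557,30.9,28,-8.2,0,0,-0.557,30.9,28,-8.2,0,0,-0.557]'
python3 jog.py '[0,0,0,0,0,0,0,0,0,0,0,0,0,0,0,0,0,0]'
python3 - <<'E'
from h import *
to(*case(-163,6),330,CT); c=arm.get_calibration("wrist"); im=arm.get_image("wrist"); cv2.imwrite("pics/w1.png",im)
np.save("w1.npy",c,allow_pickle=True)
P=[(*case(-163,6),127),(*case(-98,6),91),(*case(-74,-220),78),(*case(74,-220),78),(*case(74,220),78),(*case(-74,220),78)]
print(proj(c,P).round(0).tolist())
E
```

```text
clock: 1.15
position: [427.4, 176.1, 330.3]
ee_rot: [0.999, 0.055, -0.0, 0.0]
contact_force: [-0.4, 0.4, 0.3]
gripper_width: 85.4
grasp_force: 0.0
clock: 1.45
position: [426.5, 180.7, 330.2]
ee_rot: [0.998, 0.058, -0.0, 0.0]
contact_force: [-0.3, -0.4, 0.9]
gripper_width: 85.2
grasp_force: 0.0
at [426.5 180.7 330.2] yaw 0.117 -> d [0.4 1.5 0.2] rv [0.    0.    0.002]
[[259.0, 165.0], [259.0, 95.0], [475.0, 71.0], [506.0, -99.0], [27.0, -100.0], [55.0, 71.0]]
```

View pics/w1.png

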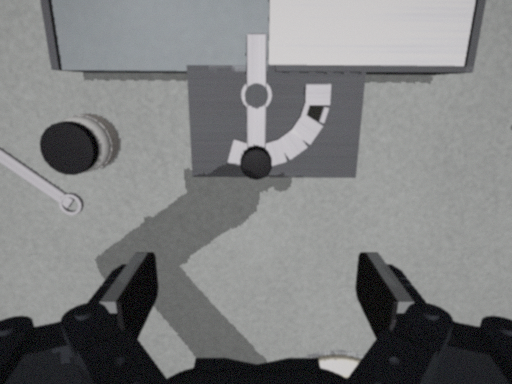

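The wrist view shows the knob top at about (257,162), the pivot at (257,96) and the case's -x corners at (473,70) and (52,72). All are within 3 px of the prediction, so I only refine slightly.

Run:
```python
from h import *
c=np.load("w1.npy",allow_pickle=True).item(); im=cv2.imread("pics/w1.png")
m=cv2.inRange(cv2.cvtColor(im,cv2.COLOR_BGR2GRAY)[140:184,235:280],0,38); 
b=max(blobs(m),key=lambda t:t[0]); k=b[1]+[235,140]; print("knob",k,b[0])
print("knob w",cast(c,k,127).round(1),"model",case(-163,6).round(1))
print("pivot",cast(c,(257,96),93).round(1),case(-98,6).round(1))
p=cast(c,[(473,70),(52,72)],78); print(p.round(1).tolist(),case(-74,-220).round(1),case(-74,220).round(1))
```

```text
knob [249.82978723 173.22340426] 94
knob w [[417.2 187.5]] model [427.1 179.2]
pivot [[490.6 188.8]] [491.7 186.7]
[[542.3, -32.6], [489.5, 404.9]] [541.5 -35. ] [490.9 402. ]
```

```bash
sed -i 's/^CO=.*/CO=np.array([589.7,194.3]); CT=0.118/' h.py
python3 - <<'E'
from h import *
c=np.load("w1.npy",allow_pickle=True).item(); print(cast(c,(257,162),127),case(-163,6))
to(428,181.5,115,CT)
E
```

```text
[[429.35146029 181.73379396]] [427.12713175 181.06888108]
at [426.5 180.8 330.2] yaw 0.117 -> d [  1.6  -0.6 215.2] rv [ 0.     0.    -0.001]
```

```bash
python3 jog.py '[0.16,-0.06,4.5,0,0,0,0.16,-0.06,9,0,0,0,0.16,-0.06,13.5,0,0,0,0.16,-0.06,17.5,0,0,0,0.16,-0.06,20,0,0,0,0.16,-0.06,21.5,0,0,0,0.16,-0.06,21.5,0,0,0,0.16,-0.06,21.5,0,0,0]'
python3 jog.py '[0,0,0,0,0,0,0,0,0,0,0,0,0,0,0,0,0,0,0,0,0,0,0,0,0,0,0,0,0,0,0,0,0,0,0,0,0,0,0,0,0,0,0,0,0,0,0,0]' 20
```

```text
clock: 2.3
position: [428.6, 181.4, 115.6]
ee_rot: [0.998, 0.058, 0.0, 0.0]
contact_force: [-0.1, 0.5, 0.5]
gripper_width: 85.3
grasp_force: 0.0
clock: 3.1
position: [428.6, 180.8, 116.1]
ee_rot: [0.998, 0.058, 0.0, -0.0]
contact_force: [-2.0, 0.2, 6.2]
gripper_width: 30.4
grasp_force: 59.0
```

```bash
python3 jog.py '[0,0,-0.4,0,0,0,0,0,-0.8,0,0,0,0,0,-1.1,0,0,0,0,0,-1.4,0,0,0,0,0,-1.4,0,0,0,0,0,-1.4,0,0,0]'
python3 - <<'E'
from h import *
s=arm.read_state(); to(*case(-163,6),129,CT); P=np.array(s["position"]); r=R.from_quat(s["ee_rot"])
piv=case(-98,6); k0=P[:2]-piv; print("r",np.hypot(*k0)); k0=k0/np.hypot(*k0)*65
for a in np.linspace(0.13,1.3,10):
    c_,s_=np.cos(a),np.sin(a); k=piv+[c_*k0[0]-s_*k0[1],s_*k0[0]+c_*k0[1]]
    d=r.inv().apply([*k,P[2]]-P); print(a.round(2),d.round(1))
E
```

```text
clock: 3.7
position: [428.5, 180.7, 129.1]
ee_rot: [0.998, 0.058, 0.0, -0.0]
contact_force: [4.9, 2.7, -10.1]
gripper_width: 30.2
grasp_force: 60.0
at [428.5 180.7 129.1] yaw 0.115 -> d [-1.3 -0.5  0.1] rv [-0.    -0.    -0.003]
r 63.68795464437924
0.13 [-0.7  8.4 -0. ]
0.26 [ 1.1 16.7 -0. ]
0.39 [ 3.8 24.7 -0. ]
0.52 [ 7.6 32.2 -0. ]
0.65 [12.4 39.2 -0. ]
0.78 [18.  45.5 -0. ]
0.91 [24.4 51.  -0. ]
1.04 [31.4 55.7 -0. ]
1.17 [39.  59.4 -0. ]
1.3 [47.  62.1 -0. ]
```

```bash
python3 jog.py '[-0.07,0.84,0,0,0,-0.13,0.1,1.67,0,0,0,-0.26,0.38,2.47,0,0,0,-0.39,0.76,3.22,0,0,0,-0.52,1.24,3.92,0,0,0,-0.65,1.8,4.55,0,0,0,-0.78]'
python3 jog.py '[0.55,0.55,0,0,0,0,0.55,0.55,0,0,0,0]' 2>/dev/null | head -0
python3 - <<'E'
from h import *
s=arm.read_state(); P=np.array(s["position"]); print(P,s["contact_force"],s["gripper_width"],s["grasp_force"]); d=P[:2]-case(-98,6); print(np.arctan2(-d[1],-d[0])-CT,np.hypot(*d))
E
```

```text
clock: 4.3
position: [452.5, 138.0, 129.4]
ee_rot: [0.901, 0.435, 0.002, -0.001]
contact_force: [5.5, 4.2, -10.1]
gripper_width: 29.9
grasp_force: 60.0
[454.35106779 137.08125015 126.66919675] [-8.90065574  7.59196655 -8.76352343] 30.340021240696185 60.58696210384369
0.8269471967481148 63.7162368168453
```

Converted, -5.5 mm is -0.55.

```bash
python3 jog.py '[-0.55,-0.55,0,0,0,0,-0.55,-0.55,0,0,0,0]'
python3 - <<'E'
from h import *
s=arm.read_state(); P=np.array(s["position"]); r=R.from_quat(s["ee_rot"]); d=P[:2]-case(-98,6); a0=np.arctan2(-d[1],-d[0])-CT; print(a0,np.hypot(*d))
for a in np.linspace(a0,1.3,6)[1:]:
    k=case(-98-65*np.cos(a),6-65*np.sin(a)); print(round(a,2),r.inv().apply([*k,P[2]]-P).round(1),round(a-a0,3))
E
```

```text
clock: 4.7
position: [452.1, 138.5, 129.5]
ee_rot: [0.902, 0.432, 0.001, -0.0]
contact_force: [4.6, 2.7, -9.1]
gripper_width: 30.4
grasp_force: 60.8
0.7860634450694647 63.96325804090545
0.89 [-0.6  6.7  0. ] 0.103
0.99 [ 0.5 13.3  0. ] 0.206
1.09 [ 2.2 19.7  0. ] 0.308
1.2 [ 4.7 25.9  0. ] 0.411
1.3 [ 7.7 31.9  0. ] 0.514
```

Back on the arc after a stray nudge of mine. Continuing the swing to 1.3, then lowering the plunger and checking it.

Converted, 31.9 mm is 3.19, 25.9 mm is 2.59.

```bash
python3 jog.py '[-0.05,0.67,0,0,0,-0.1,0.05,1.33,0,0,0,-0.2,0.22,1.97,0,0,0,-0.31,0.47,2.59,0,0,0,-0.41,0.77,3.19,0,0,0,-0.514,0.77,3.19,0,0,0,-0.514,0.77,3.19,0,0,0,-0.514]'
python3 - <<'E'
from h import *
s=arm.read_state(); P=np.array(s["position"]); d=P[:2]-case(-98,6); print(np.arctan2(-d[1],-d[0])-CT,np.hypot(*d))
E
python3 jog.py '[0,0,0.4,0,0,0,0,0,0.8,0,0,0,0,0,1.1,0,0,0,0,0,1.4,0,0,0,0,0,1.4,0,0,0,0,0,1.4,0,0,0]'
```

```text
clock: 5.4
position: [482.2, 125.0, 129.1]
ee_rot: [0.763, 0.647, 0.002, -0.0]
contact_force: [3.5, 6.6, -10.4]
gripper_width: 30.6
grasp_force: 44.6
1.3047759051601986 64.392045561725
clock: 6.0
position: [482.4, 125.0, 116.3]
ee_rot: [0.762, 0.647, 0.002, 0.0]
contact_force: [3.2, 5.4, -2.4]
gripper_width: 29.9
grasp_force: 61.7
```

Converted, -160 mm is -16, -110 mm is -11.

```bash
python3 jog.py '[0,0,0,0,0,0,0,0,0,0,0,0,0,0,0,0,0,0,0,0,0,0,0,0,0,0,-2,0,0,0,0,0,-6,0,0,0,0,0,-11,0,0,0,0,0,-16,0,0,0,0,0,-16,0,0,0,0,0,-16,0,0,0]' 60
python3 - <<'E'
from h import *
c=arm.get_calibration("wrist"); s=arm.read_state(); im=arm.get_image("wrist"); cv2.imwrite("pics/w2.png",im); np.save("w2.npy",c,allow_pickle=True)
a=1.3; print(proj(c,[[*case(-98-65*np.cos(a),6-65*np.sin(a)),127],[*case(-98,6),91],[*case(-98+58*np.cos(a),6+58*np.sin(a)),91],[*case(-67,-10),78],[*case(67,-10),78]]).round(0).tolist())
to(*case(0,-150),130,CT)
E
```

```text
clock: 7.0
position: [481.1, 123.5, 276.6]
ee_rot: [0.762, 0.648, 0.001, -0.0]
contact_force: [-0.6, -0.0, -0.5]
gripper_width: 60.2
grasp_force: 0.0
[[258.0, 180.0], [257.0, 98.0], [257.0, 26.0], [294.0, 106.0], [439.0, 63.0]]
at [480.5 123.1 275. ] yaw 1.409 -> d [-56.3 137.9 144.8] rv [-1.000e-03  1.000e-03  1.291e+00]
```

View pics/w2.png

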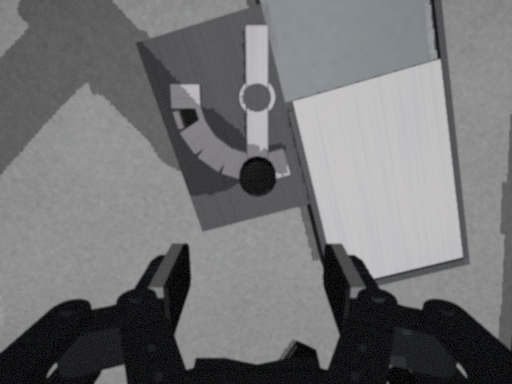

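Run:
```python
from h import *
to(*case(0,-170),120,CT)
```

```text
at [480.5 123.1 275. ] yaw 1.409 -> d [-75.5 143.4 154.8] rv [-1.000e-03  1.000e-03  1.291e+00]
```

Converted, 155 mm is 15.5, 143.4 mm is 14.34.

```bash
python3 jog.py '[-1.5,3,0,0,0,0.14,-3,6,0,0,0,0.28,-5,9,1,0,0,0.42,-7,12,4,0,0,0.56,-7.55,14.34,7,0,0,0.7,-7.55,14.34,10,0,0,0.84,-7.55,14.34,12,0,0,0.98,-7.55,14.34,14,0,0,1.12,-7.55,14.34,15.5,0,0,1.26,-7.55,14.34,15.5,0,0,1.29]' 0
python3 jog.py '[0,0,0,0,0,0,0,0,0,0,0,0,0,0,0,0,0,0,0,0,0.8,0,0,0,0,0,1.6,0,0,0,0,0,1.8,0,0,0,0,0,1.8,0,0,0]'
python3 jog.py '[0,0,0.2,0,0,0,0,0,0.4,0,0,0,0,0,0.4,0,0,0]'
```

```text
clock: 8.05
position: [607.6, 25.0, 115.6]
ee_rot: [0.998, 0.058, -0.005, 0.001]
contact_force: [-0.6, -0.7, -0.4]
gripper_width: 0.0
grasp_force: 0.0
clock: 8.75
position: [610.1, 25.7, 101.5]
ee_rot: [0.998, 0.06, -0.001, 0.0]
contact_force: [0.5, -0.2, -0.0]
gripper_width: 0.1
grasp_force: 0.0
clock: 9.05
position: [610.4, 25.8, 98.1]
ee_rot: [0.998, 0.06, -0.0, 0.0]
contact_force: [-0.2, -0.2, -0.6]
gripper_width: -0.4
grasp_force: 0.0
```

```bash
python3 jog.py '[0,0,0.15,0,0,0,0,0,0.3,0,0,0,0,0,0.3,0,0,0]'
python3 jog.py '[0,0,0.1,0,0,0,0,0,0.2,0,0,0,0,0,0.2,0,0,0]'
```

```text
clock: 9.35
position: [610.6, 25.9, 95.2]
ee_rot: [0.998, 0.06, -0.0, 0.0]
contact_force: [-0.2, -0.4, 1.1]
gripper_width: -0.4
grasp_force: 0.0
clock: 9.65
position: [610.7, 25.9, 95.1]
ee_rot: [0.998, 0.06, 0.0, 0.0]
contact_force: [-3.0, -0.1, 7.3]
gripper_width: 0.1
grasp_force: 4.1
```

Converted, 3 mm is 0.3, 1.5 mm is 0.15.

```bash
python3 jog.py '[0,0,0.15,0,0,0,0,0,0.3,0,0,0,0,0,0.3,0,0,0]'
python3 jog.py '[0,-0.8,0,0,0,0,0,-1.6,0,0,0,0,0,-2.4,0,0,0,0,0,-3.2,0,0,0,0,0,-4,0,0,0,0,0,-4,0,0,0,0]'
python3 - <<'E'
from h import *
im=arm.get_image("side"); cv2.imwrite("pics/s1.png",cv2.resize(im[60:230,150:340],None,fx=3,fy=3))
E
```

```text
clock: 9.95
position: [610.7, 25.8, 95.0]
ee_rot: [0.998, 0.06, 0.001, 0.001]
contact_force: [-7.5, -0.4, 21.9]
gripper_width: 0.1
grasp_force: 10.6
clock: 10.55
position: [606.2, 65.8, 95.0]
ee_rot: [0.998, 0.061, 0.001, 0.001]
contact_force: [-7.8, 0.6, 20.7]
gripper_width: -0.3
grasp_force: 10.4
```

View pics/s1.png

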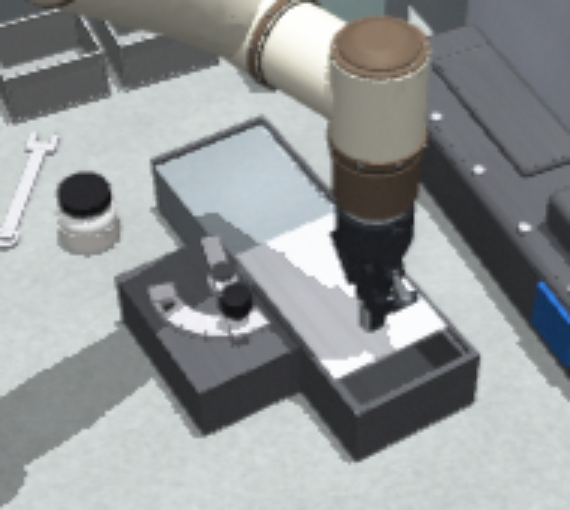

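The shutter moves with the finger: the compartment is opening at crop (410,370), about 40 mm so far. Continuing the slide.

Converted, -120 mm is -12, -108 mm is -10.8.

```bash
python3 jog.py '[0,-1.2,0,0,0,0,0,-2.4,0,0,0,0,0,-3.6,0,0,0,0,0,-4.8,0,0,0,0,0,-6,0,0,0,0,0,-7.2,0,0,0,0,0,-8.4,0,0,0,0,0,-9.6,0,0,0,0,0,-10.8,0,0,0,0,0,-12,0,0,0,0]'
python3 jog.py '[0,-1,0,0,0,0,0,-2,0,0,0,0,0,-3,0,0,0,0,0,-4,0,0,0,0,0,-4.8,0,0,0,0,0,-5.5,0,0,0,0,0,-6,0,0,0,0,0,-6.4,0,0,0,0,0,-6.4,0,0,0,0]'
```

```text
clock: 11.6
position: [592.9, 184.8, 95.0]
ee_rot: [0.998, 0.06, 0.002, 0.0]
contact_force: [-3.3, -3.4, 17.9]
gripper_width: 0.3
grasp_force: 8.9
clock: 12.5
position: [586.1, 246.6, 95.0]
ee_rot: [0.998, 0.061, 0.002, 0.001]
contact_force: [-0.0, -9.0, 17.1]
gripper_width: 0.0
grasp_force: 8.5
```

Converted, 300 mm is 30, 270 mm is 27.

```bash
python3 jog.py '[0,0,-3,0,0,0,0,0,-8,0,0,0,0,4.5,-11,0,0,0,0,9,-14,0,0,0,0,13.5,-14,0,0,0,0,18,-14,0,0,0,0,22.5,-14,0,0,0,0,27,-14,0,0,0,0,30,-14,0,0,0,0,30,-14,0,0,0]' 60
cat >> h.py <<'E'
def relays(tag):
    for n in("scene","side"):
        im=arm.get_image(n); c=arm.get_calibration(n); cv2.imwrite(f"pics/{n}_{tag}.png",im)
        P=[]
        for a,p in blobs(orange(im),6):
            w=cast(c,p,46)[0]
            if 350<w[0]<760 and -480<w[1]<420 and a<80: P.append(w)
        P=np.array(P); 
        for i in range(len(P)):
            for j in range(i):
                d=P[i]-P[j]
                if 28<np.hypot(*d)<40: 
                    m=(P[i]+P[j])/2; a=np.arctan2(d[1],d[0]); a=(a+np.pi/2)%np.pi-np.pi/2; print(n,m.round(1),"ang",a.round(3))
E
python3 - <<'E'
from h import *
relays("r1"); to(0,0,0)
im=cv2.imread("pics/side_r1.png"); cv2.imwrite("pics/s2.png",cv2.resize(im[80:380,150:420],None,fx=2,fy=2))
E
```

```text
clock: 13.5
position: [619.4, -53.2, 230.0]
ee_rot: [0.998, 0.057, -0.0, 0.0]
contact_force: [0.0, 0.9, -0.7]
gripper_width: 59.8
grasp_force: 0.0
scene [ 547.3 -356.7] ang -0.759
scene [ 642.4 -243.9] ang -1.008
side [ 642.9 -245.4] ang -1.003
side [ 488.8 -185.8] ang 0.883
side [ 547.5 -358.2] ang -0.803
side [ 459.6 -415.8] ang 1.372
at [619.4 -50.2 230.1] yaw 0.118 -> d [-609.2 -122.5  230.3] rv [0. 0. 0.]
```

View pics/s2.png

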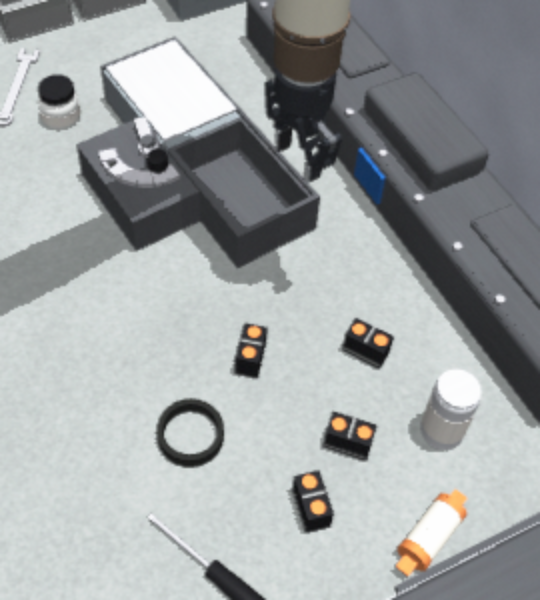

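The shutter is fully open (case interior visible at crop (240,190)) and all four relays stand undisturbed at crop (250,350), (368,342), (350,435) and (313,500). I'll take the relay at (642,-244) first.

Run:
```python
from h import *
to(642.7,-244.6,110,-1.006)
```

```text
at [619.4 -50.2 230.1] yaw 0.118 -> d [  0.4 195.8 120. ] rv [-0.     0.     1.124]
```

Converted, 196 mm is 19.6, 175 mm is 17.5.

```bash
python3 jog.py '[0,2.5,1,0,0,0.14,0,5,2,0,0,0.28,0,7.5,4,0,0,0.42,0,10,6,0,0,0.56,0,12.5,8,0,0,0.7,0,15,10,0,0,0.84,0,17.5,12,0,0,0.98,0.04,19.6,12,0,0,1.12,0.04,19.6,12,0,0,1.124,0.04,19.6,12,0,0,1.124]' 60
python3 - <<'E'
from h import *
to(642.7,-244.6,26,-1.006)
E
```

```text
clock: 14.6
position: [643.7, -243.2, 110.2]
ee_rot: [0.877, -0.481, -0.0, -0.0]
contact_force: [-0.3, -0.0, -0.1]
gripper_width: 59.8
grasp_force: 0.0
at [ 643.7 -243.2  110.2] yaw -1.003 -> d [ 0.7  1.6 84.2] rv [-0.     0.     0.003]
```

Converted, 84 mm is 8.4, 75 mm is 7.5.

```bash
python3 jog.py '[0.07,0.15,3,0,0,0,0.07,0.15,6,0,0,0,0.07,0.15,7.5,0,0,0,0.07,0.15,8.4,0,0,0,0.07,0.15,8.4,0,0,0,0.07,0.15,8.4,0,0,0]'
python3 jog.py '[0,0,0,0,0,0,0,0,0,0,0,0,0,0,0,0,0,0,0,0,0,0,0,0,0,0,0,0,0,0,0,0,0,0,0,0]' 20
python3 jog.py '[0,0,-3,0,0,0,0,0,-6,0,0,0,0,0,-9,0,0,0,0,0,-12.5,0,0,0,0,0,-12.5,0,0,0,0,0,-12.5,0,0,0]'
python3 - <<'E'
from h import *
to(*case(-28,-170),155,CT)
E
```

```text
clock: 15.2
position: [643.4, -245.4, 27.6]
ee_rot: [0.877, -0.481, 0.001, -0.0]
contact_force: [1.0, 0.3, -0.0]
gripper_width: 59.6
grasp_force: 0.0
clock: 15.8
position: [643.5, -245.7, 27.9]
ee_rot: [0.877, -0.481, 0.001, -0.0]
contact_force: [0.2, 1.7, 5.4]
gripper_width: 32.9
grasp_force: 60.9
clock: 16.4
position: [641.6, -245.3, 150.5]
ee_rot: [0.876, -0.482, -0.001, -0.0]
contact_force: [-0.3, 0.8, -3.4]
gripper_width: 33.3
grasp_force: 60.6
at [ 641.6 -245.3  150.5] yaw -1.006 -> d [-257.8  -92.8   -4. ] rv [-1.000e-03  1.000e-03 -1.124e+00]
```

```bash
python3 jog.py '[-3,-1,-0.4,0,0,-0.14,-6,-2,-0.4,0,0,-0.28,-9,-3.2,-0.4,0,0,-0.42,-12,-4.3,-0.4,0,0,-0.56,-15,-5.4,-0.4,0,0,-0.7,-18,-6.5,-0.4,0,0,-0.84,-21,-7.6,-0.4,0,0,-0.98,-24,-8.6,-0.4,0,0,-1.124,-25.8,-9.3,-0.4,0,0,-1.124,-25.8,-9.3,-0.4,0,0,-1.124]'
python3 jog.py '[0,0,0,0,0,0,0,0,0,0,0,0,0,0,0,0,0,0]'
python3 - <<'E'
from h import *
to(*case(-28,-170),100,CT); to(*case(-28,-170),36,CT)
c=arm.get_calibration("wrist"); im=arm.get_image("wrist"); cv2.imwrite("pics/w3.png",im)
print(proj(c,[[*case(x,y),78] for x in(-74,74) for y in (-220,)]+[[*case(x,y),78] for x in(-62,62) for y in (-212,-14)]).round(0).tolist())
E
```

```text
clock: 17.4
position: [580.4, 24.0, 152.6]
ee_rot: [0.998, 0.061, -0.003, 0.0]
contact_force: [-0.4, 0.1, -3.0]
gripper_width: 33.5
grasp_force: 60.5
clock: 17.7
position: [582.3, 21.1, 154.6]
ee_rot: [0.998, 0.059, -0.001, 0.0]
contact_force: [0.3, 0.9, -2.6]
gripper_width: 33.3
grasp_force: 60.5
at [582.3  21.1 154.6] yaw 0.118 -> d [-0.2 -1.1 54.6] rv [ 0.     0.001 -0.   ]
at [582.3  21.1 154.6] yaw 0.118 -> d [-1.000e-01 -1.100e+00  1.186e+02] rv [ 0.     0.001 -0.   ]
[[331.0, 273.0], [348.0, 33.0], [320.0, 257.0], [21.0, 258.0], [332.0, 57.0], [-25.0, 57.0]]
```

View pics/w3.png

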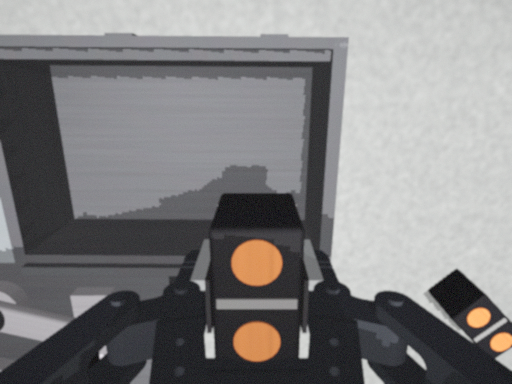

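The wrist view shows the relay squarely gripped at (257,300), with the case's (+x,-y) corner at (348,39) against (348,33) predicted. The model is good to about 3 mm, so I lower it.

```bash
python3 jog.py '[0,-0.1,2.5,0,0,0,0,-0.1,5,0,0,0,0,-0.1,7,0,0,0,0,-0.1,8.5,0,0,0,0,-0.1,10,0,0,0,0,-0.1,11,0,0,0,0,-0.1,11.6,0,0,0,0,-0.1,11.8,0,0,0,0,-0.1,11.8,0,0,0,0,-0.1,11.8,0,0,0]'
```

```text
clock: 18.75
position: [590.3, 25.3, 48.0]
ee_rot: [0.998, 0.062, 0.01, -0.0]
contact_force: [-8.0, 6.4, 39.2]
gripper_width: 33.2
grasp_force: 71.3
```

```bash
python3 jog.py '[0,0,-1,0,0,0,0,0,-2,0,0,0,0,0,-3,0,0,0,0,0,-3,0,0,0]'
python3 - <<'E'
from h import *
to(*case(-28,-170),66,CT)
s=arm.read_state(); r=R.from_quat(s["ee_rot"]); P=np.array(s["position"])
c=arm.get_calibration("wrist"); im=arm.get_image("wrist"); cv2.imwrite("pics/w4.png",im); b=blobs(orange(im),300); print(b)
for zt in(10,0,-10,-20,-30):  # terminal height rel. TCP along world z
    print(zt,[ (r.inv().apply([*cast(c,p[1],P[2]+zt)[0],P[2]+zt]-P)).round(1)[:2].tolist() for p in b])
im2=arm.get_image("side"); cv2.imwrite("pics/s3.png",np.hstack([cv2.resize(im2[80:230,180:330],(450,450)),cv2.resize(im,(330,450))]))
E
```

```text
clock: 19.15
position: [583.1, 22.8, 68.2]
ee_rot: [0.998, 0.059, 0.001, -0.0]
contact_force: [-0.6, 0.7, -3.7]
gripper_width: 33.4
grasp_force: 66.3
at [583.1  22.8  68.2] yaw 0.119 -> d [-1.2  0.5  2.2] rv [-0.    -0.002  0.001]
[(np.int32(1958), array([256.34627171, 262.36618999])), (np.int32(1563), array([256.42354447, 341.13883557]))]
10 [[10.1, -1.2], [-26.3, -1.2]]
0 [[4.6, -1.2], [-34.9, -1.2]]
-10 [[-1.0, -1.2], [-43.6, -1.3]]
-20 [[-6.5, -1.3], [-52.2, -1.3]]
-30 [[-12.0, -1.3], [-60.8, -1.3]]
```

View pics/s3.png

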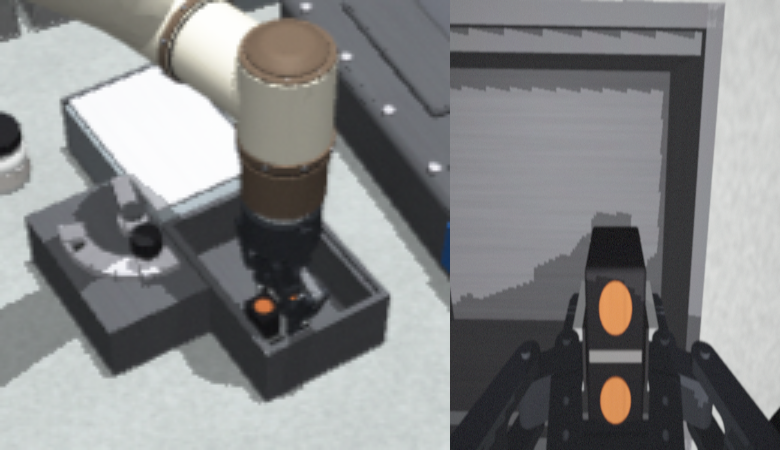

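The wrist view shows the block held about 5 mm towards -x of the TCP, and the gripper's knuckles reaching out over the end wall at right (700,345). I'll place nearer the middle and correct x.

Run:
```python
from h import *
to(*case(-21,-150),68,CT)
```

```text
at [582.1  22.7  66.7] yaw 0.119 -> d [  6.8 -19.5  -1.3] rv [0.    0.001 0.001]
```

The manual's scale: shifts go in cm. Converting my numbers, 20 mm is 2, -19.5 mm is -1.95.

```bash
python3 jog.py '[0.3,-1,0,0,0,0,0.68,-1.95,0,0,0,0,0.68,-1.95,0,0,0,0,0.68,-1.95,0.8,0,0,0,0.68,-1.95,1.6,0,0,0,0.68,-1.95,2,0,0,0,0.68,-1.95,2,0,0,0]'
python3 jog.py '[0,0,0.4,0,0,0,0,0,0.8,0,0,0,0,0,0.8,0,0,0]'
```

```text
clock: 19.95
position: [586.0, 42.8, 46.0]
ee_rot: [0.998, 0.059, -0.001, 0.0]
contact_force: [0.2, 0.1, -2.2]
gripper_width: 33.0
grasp_force: 66.2
clock: 20.25
position: [586.4, 43.1, 38.7]
ee_rot: [0.998, 0.059, -0.001, 0.0]
contact_force: [-0.4, 0.4, -3.7]
gripper_width: 33.1
grasp_force: 66.2
```

```bash
python3 jog.py '[0,0,0.2,0,0,0,0,0,0.3,0,0,0,0,0,0.3,0,0,0]'
python3 jog.py '[0,0,0.1,0,0,0,0,0,0.15,0,0,0,0,0,0.15,0,0,0]'
```

```text
clock: 20.55
position: [586.8, 43.2, 36.2]
ee_rot: [0.998, 0.06, -0.0, 0.0]
contact_force: [-0.3, -0.4, -3.5]
gripper_width: 33.5
grasp_force: 66.2
clock: 20.85
position: [586.8, 43.2, 34.8]
ee_rot: [0.998, 0.06, -0.0, 0.0]
contact_force: [0.6, -0.8, -4.0]
gripper_width: 33.5
grasp_force: 66.2
```

```bash
python3 jog.py '[0,0,0.1,0,0,0,0,0,0.1,0,0,0,0,0,0.1,0,0,0]'
python3 jog.py '[0,0,0,0,0,0,0,0,0,0,0,0,0,0,0,0,0,0,0,0,-1.5,0,0,0,0,0,-3,0,0,0,0,0,-5.5,0,0,0,0,0,-8,0,0,0,0,0,-8,0,0,0]' 44
python3 - <<'E'
from h import *
s=arm.read_state(); P=np.array(s["position"]); r=R.from_quat(s["ee_rot"])
c=arm.get_calibration("wrist"); im=arm.get_image("wrist"); cv2.imwrite("pics/w5.png",im)
q=cast(c,[p[1] for p in blobs(orange(im),100)],52); print(q, case(-26,-150)); 
print([(R.from_euler("z",-CT).apply([*(x-CO),0])).round(1)[:2].tolist() for x in q])
to(*case(-26,-102),100,CT);
E
```

```text
clock: 21.15
position: [587.0, 43.3, 34.0]
ee_rot: [0.998, 0.06, 0.0, -0.0]
contact_force: [0.1, 0.0, -2.0]
gripper_width: 33.8
grasp_force: 66.4
clock: 21.95
position: [589.4, 43.9, 118.0]
ee_rot: [0.998, 0.06, 0.004, -0.001]
contact_force: [0.1, 0.5, 1.1]
gripper_width: 43.9
grasp_force: 0.0
[[600.36699751  46.22625534]
 [567.35667371  42.14046413]] [581.53975485  42.28220368]
[[-6.8, -148.3], [-40.1, -148.5]]
at [588.1  43.6 116. ] yaw 0.119 -> d [ -6.7 -47.4  16. ] rv [-0.001 -0.005  0.001]
```

```bash
python3 jog.py '[-0.4,-2,0,0,0,0,-0.4,-4.8,0,0,0,0,-0.4,-4.8,0,0,0,0,-0.4,-4.8,0,0,0,0,-0.4,-4.8,2.5,0,0,0,-0.4,-4.8,5,0,0,0,-0.4,-4.8,7,0,0,0,-0.4,-4.8,7.8,0,0,0,-0.4,-4.8,7.8,0,0,0]' 0
python3 jog.py '[0,0.6,0,0,0,0,0,1.2,0,0,0,0,0,1.8,0,0,0,0,0,2.4,0,0,0,0,0,3,0,0,0,0,0,3.6,0,0,0,0,0,4.2,0,0,0,0,0,4.2,0,0,0,0]'
python3 - <<'E'
from h import *
to(*case(-23.5,-160),40,CT)
E
```

```text
clock: 22.9
position: [576.4, 89.4, 34.4]
ee_rot: [0.998, 0.059, -0.002, 0.001]
contact_force: [0.4, -0.2, -0.4]
gripper_width: -0.5
grasp_force: 0.0
clock: 23.7
position: [583.2, 48.5, 36.5]
ee_rot: [0.998, 0.059, 0.001, -0.0]
contact_force: [1.1, 2.6, 1.9]
gripper_width: -0.2
grasp_force: 1.4
at [583.2  48.5  36.5] yaw 0.119 -> d [ 0.1 16.  -3.5] rv [-0.    -0.002  0.001]
```

Converted, 11 mm is 1.1, 8 mm is 0.8.

```bash
python3 jog.py '[0,0.4,0,0,0,0,0,0.8,0,0,0,0,0,1.1,0,0,0,0,0,1.1,0,0,0,0]'
python3 jog.py '[0,-0.3,0,0,0,0,0,-0.3,-2,0,0,0,0,-0.3,-5,0,0,0,0,-0.3,-8.5,0,0,0,0,-0.3,-8.5,0,0,0]' 44
python3 - <<'E'
from h import *
c=arm.get_calibration("wrist"); im=arm.get_image("wrist"); cv2.imwrite("pics/w5.png",im)
q=cast(c,[p[1] for p in blobs(orange(im),100)],52); 
print([(R.from_euler("z",-CT).apply([*(x-CO),0])).round(1)[:2].tolist() for x in q]); to(560,-60,240,CT)
E
```

```text
clock: 24.1
position: [584.0, 37.9, 36.2]
ee_rot: [0.998, 0.06, 0.001, -0.0]
contact_force: [0.5, 4.8, 3.5]
gripper_width: -0.2
grasp_force: 2.1
clock: 24.6
position: [585.0, 41.1, 124.9]
ee_rot: [0.998, 0.06, 0.003, -0.0]
contact_force: [0.8, 0.4, 0.7]
gripper_width: 43.9
grasp_force: 0.0Traceback (most recent call last):
  File "<stdin>", line 3, in <module>
  File "h.py", line 6, in cast
    uv=np.atleast_2d(uv).astype(float); d=(np.linalg.inv(c["K"])@np.c_[uv,np.ones(len(uv))].T).T@Rm
                                           ~~~~~~~~~~~~~~~~~~~~~^~~~~~~~~~~~~~~~~~~~~~~~~~~~~
ValueError: matmul: Input operand 1 has a mismatch in its core dimension 0, with gufunc signature (n?,k),(k,m?)->(n?,m?) (size 1 is different from 3)
```

Converted, -115 mm is -11.5, 96 mm is 9.6.

```bash
python3 jog.py '[0,1,-4,0,0,0,-1.5,4,-8,0,0,0,-3,8,-11.5,0,0,0,-3.7,9.6,-11.5,0,0,0,-3.7,9.6,-11.5,0,0,0,-3.7,9.6,-11.5,0,0,0]' 60
python3 - <<'E'
from h import *
relays("r2"); to(488.9,-185.2,110,0.883)
im=arm.get_image("wrist"); a=cv2.imread("pics/side_r2.png")[80:230,180:330]; b=cv2.imread("pics/scene_r2.png")[180:330,180:360]
cv2.imwrite("pics/s4.png",np.hstack([cv2.resize(a,(390,390)),cv2.resize(b,(390,390))]))
E
```

```text
clock: 25.25
position: [556.5, -59.6, 234.0]
ee_rot: [0.998, 0.059, -0.002, -0.0]
contact_force: [-0.1, 1.2, 0.0]
gripper_width: 59.9
grasp_force: 0.0
scene [ 459.1 -414. ] ang 1.413
scene [ 547.3 -356.7] ang -0.759
scene [ 488.6 -184.1] ang 0.888
side [ 488.9 -185.9] ang 0.891
side [ 547.6 -358.2] ang -0.797
side [ 459.6 -415.8] ang 1.372
at [557.1 -58.6 233.9] yaw 0.119 -> d [-82.2 117.6 124.2] rv [-0.002  0.004 -0.764]
```

View pics/s4.png

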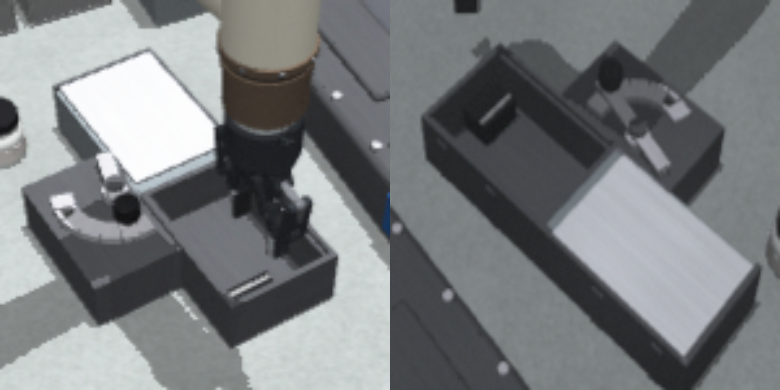

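The relay has tipped during the push: it lies at the -y end (scene crop (490,115), its white strip visible and no orange). I'll look closer when I next come over it. Next, the relay at (489,-185).

Converted, 115 mm is 11.5, 15 mm is 1.5.

```bash
python3 jog.py '[-1,1.5,1.5,0,0,-0.13,-2,3,3,0,0,-0.26,-3.5,5,5,0,0,-0.39,-5,7.5,7,0,0,-0.52,-6.5,9.5,8,0,0,-0.65,-8.2,11.5,8.4,0,0,-0.77,-8.2,11.5,8.4,0,0,-0.77,-8.2,11.5,8.4,0,0,-0.77]'
cat >> h.py <<'E'
def wrist(z,amin=60,name="w"):
    s=arm.read_state(); c=arm.get_calibration("wrist"); im=arm.get_image("wrist"); cv2.imwrite(f"pics/{name}.png",im)
    b=blobs(orange(im),amin); 
    if not b: print("none"); return
    P=cast(c,[p[1] for p in b],z); print([(int(b[i][0]),P[i].round(1).tolist()) for i in range(len(P))])
    for i in range(len(P)):
        for j in range(i):
            d=P[i]-P[j]
            if 26<np.hypot(*d)<42: a=np.arctan2(d[1],d[0]); print("mid",(P[i]/2+P[j]/2).round(1),"ang",((a+np.pi/2)%np.pi-np.pi/2).round(3),"sep",np.hypot(*d).round(1), "case",R.from_euler("z",-CT).apply([*(P[i]/2+P[j]/2-CO),0]).round(1)[:2])
E
python3 - <<'E'
from h import *
wrist(46); to(487.3,-182.7,28,0.889)
E
```

```text
clock: 26.2
position: [490.1, -182.6, 151.2]
ee_rot: [0.903, 0.43, -0.001, -0.0]
contact_force: [0.6, 1.1, -0.7]
gripper_width: 59.9
grasp_force: 0.0
[(556, [498.5, -169.5]), (479, [477.1, -196.2]), (201, [562.0, -366.5])]
mid [ 487.8 -182.9] ang 0.895 sep 34.2 case [-145.6 -362.5]
at [ 490.6 -182.3  151.6] yaw 0.889 -> d [ -2.4  -2.3 123.6] rv [-0.  0. -0.]
```

```bash
python3 jog.py '[-0.22,-0.2,4,0,0,0,-0.22,-0.2,8,0,0,0,-0.22,-0.2,10.5,0,0,0,-0.22,-0.2,11.8,0,0,0,-0.22,-0.2,12.35,0,0,0,-0.22,-0.2,12.35,0,0,0,-0.22,-0.2,12.35,0,0,0]'
python3 jog.py '[0,0,0,0,0,0,0,0,0,0,0,0,0,0,0,0,0,0,0,0,0,0,0,0,0,0,0,0,0,0,0,0,0,0,0,0]' 20
python3 jog.py '[0,0,-3,0,0,0,0,0,-7,0,0,0,0,0,-11,0,0,0,0,0,-15,0,0,0,0,0,-15,0,0,0,0,0,-15,0,0,0]'
python3 - <<'E'
from h import *
s=arm.read_state(); wrist(s["position"][2]+15); to(*case(26,-105),190,CT)
E
```

```text
clock: 26.95
position: [488.2, -183.0, 29.1]
ee_rot: [0.903, 0.43, 0.001, 0.0]
contact_force: [0.6, -0.2, 0.6]
gripper_width: 60.0
grasp_force: 0.0
clock: 27.55
position: [488.2, -183.4, 29.6]
ee_rot: [0.903, 0.43, 0.001, 0.001]
contact_force: [0.0, 1.2, 6.2]
gripper_width: 33.3
grasp_force: 60.7
clock: 28.15
position: [486.5, -183.0, 178.4]
ee_rot: [0.903, 0.43, 0.001, -0.0]
contact_force: [-0.1, -0.4, -3.4]
gripper_width: 33.1
grasp_force: 60.6
[(1863, [495.6, -169.1]), (359, [533.5, -218.2]), (353, [543.7, -228.7]), (1485, [474.0, -195.8])]
mid [ 484.8 -182.5] ang 0.888 sep 34.4 case [-148.5 -361.8]
at [ 485.7 -183.   177.1] yaw 0.888 -> d [303.9 -63.8 -12.9] rv [-0.002  0.002  0.77 ]
```

Converted, 190 mm is 19, -24 mm is -2.4.

```bash
python3 jog.py '[3.8,-0.8,-1.3,0,0,0.11,7.6,-1.6,-1.3,0,0,0.22,11.4,-2.4,-1.3,0,0,0.33,15.2,-3.2,-1.3,0,0,0.44,19,-4,-1.3,0,0,0.55,22.8,-4.8,-1.3,0,0,0.66,26.6,-5.6,-1.3,0,0,0.77,30.4,-6.4,-1.3,0,0,0.77,30.4,-6.4,-1.3,0,0,0.77,30.4,-6.4,-1.3,0,0,0.77]'
python3 - <<'E'
from h import *
to(*case(26,-105),190,CT); im=arm.get_image("wrist"); cv2.imwrite("pics/w6.png",im)
s=arm.get_image("scene")[185:250,190:260]; cv2.imwrite("pics/s6.png",np.hstack([cv2.resize(s,(400,384),interpolation=cv2.INTER_CUBIC),cv2.resize(im,(400,384))]))
E
```

```text
clock: 29.2
position: [627.7, 93.6, 187.9]
ee_rot: [0.998, 0.06, -0.003, 0.001]
contact_force: [-0.8, -1.1, -2.5]
gripper_width: 32.9
grasp_force: 60.5
at [627.7  93.6 187.9] yaw 0.12 -> d [ 0.1  0.5 -2.1] rv [0.001 0.006 0.002]
```

View pics/s6.png

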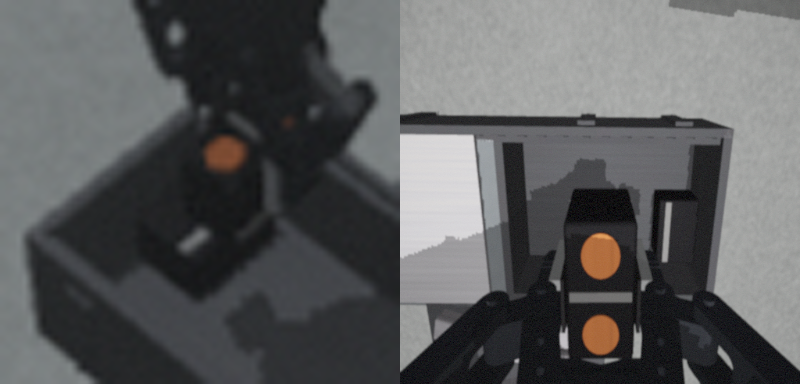

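The wrist view shows the first relay lying flat on its side against the -y wall at right (675,230), well below the rim and stable, so I leave it there. Next I place this relay in the +x column.

Converted, 100 mm is 10, 70 mm is 7.

```bash
python3 jog.py '[0,2,0,0,0,0,0,4.2,0,0,0,0,0,4.2,0,0,0,0,0,4.2,3.5,0,0,0,0,4.2,7,0,0,0,0,4.2,10,0,0,0,0,4.2,10,0,0,0,0,4.2,10,0,0,0]'
python3 - <<'E'
from h import *
to(*case(26,-148),38,CT)
E
```

```text
clock: 30.1
position: [634.0, 50.9, 91.6]
ee_rot: [0.998, 0.06, -0.0, 0.0]
contact_force: [1.5, -0.0, -0.7]
gripper_width: 33.1
grasp_force: 60.4
at [634.   50.9  91.6] yaw 0.119 -> d [-1.1  0.3 53.6] rv [0.001 0.    0.001]
```

Converted, 50 mm is 5, 46 mm is 4.6.

```bash
python3 jog.py '[-0.1,0,1.2,0,0,0,-0.1,0,2.4,0,0,0,-0.1,0,3.6,0,0,0,-0.1,0,4.6,0,0,0,-0.1,0,5,0,0,0,-0.1,0,5,0,0,0,-0.1,0,5,0,0,0]'
python3 jog.py '[0,0,0.2,0,0,0,0,0,0.4,0,0,0,0,0,0.45,0,0,0,0,0,0.45,0,0,0]'
```

```text
clock: 30.8
position: [633.3, 51.4, 41.5]
ee_rot: [0.998, 0.06, 0.0, 0.0]
contact_force: [0.6, -0.6, -2.2]
gripper_width: 33.1
grasp_force: 60.5
clock: 31.2
position: [632.9, 51.2, 36.8]
ee_rot: [0.998, 0.06, -0.0, 0.0]
contact_force: [0.7, 0.8, -2.5]
gripper_width: 33.2
grasp_force: 60.5
```

```bash
python3 jog.py '[0,0,0.1,0,0,0,0,0,0.1,0,0,0,0,0,0.1,0,0,0,0,0,0.1,0,0,0,0,0,-2,0,0,0,0,0,-4.5,0,0,0,0,0,-8,0,0,0,0,0,-12,0,0,0,0,0,-12,0,0,0]' 44
python3 - <<'E'
from h import *
wrist(52); relays("r3"); to(546.3,-354.7,150,-0.79)
E
```

```text
clock: 32.1
position: [636.7, 51.9, 164.0]
ee_rot: [0.998, 0.06, 0.007, -0.001]
contact_force: [0.3, -0.3, 0.8]
gripper_width: 43.9
grasp_force: 0.0
[(496, [648.4, 54.4]), (493, [614.9, 50.4])]
mid [631.7  52.4] ang 0.119 sep 33.7 case [  25.  -145.9]
scene [ 459.  -413.7] ang 1.41
scene [ 547.3 -356.7] ang -0.759
scene [629.9  47.4] ang 0.107
side [635.5  54.5] ang 0.113
side [ 547.6 -358.2] ang -0.797
side [ 459.5 -415.8] ang 1.367
at [632.5  51.3 156.7] yaw 0.119 -> d [-133.7  392.9    6.5] rv [-0.     0.     0.909]
```

Converted, 393 mm is 39.3, 385 mm is 38.5.

```bash
python3 jog.py '[0,3.5,-4,0,0,0.05,-1.5,8,-4,0,0,0.15,-3,12.5,-4,0,0,0.27,-4.5,17,-4,0,0,0.4,-6,21.5,-4,0,0,0.52,-7.5,26,-3,0,0,0.64,-9.5,30,-2,0,0,0.76,-11.5,34.5,-0.5,0,0,0.9,-13.4,38.5,0.6,0,0,0.909,-13.4,39.3,0.6,0,0,0.909]' 60
python3 jog.py '[0,0,0,0,0,0,0,0,0,0,0,0]'
python3 - <<'E'
from h import *
wrist(46); to(546.3,-354.7,29,-0.79)
E
```

```text
clock: 33.25
position: [542.4, -358.0, 146.4]
ee_rot: [0.922, -0.388, -0.004, 0.0]
contact_force: [-0.2, 1.2, -0.1]
gripper_width: 60.3
grasp_force: 0.0
clock: 33.45
position: [546.7, -354.2, 150.0]
ee_rot: [0.923, -0.385, -0.001, -0.0]
contact_force: [-0.1, -0.5, -0.4]
gripper_width: 60.0
grasp_force: 0.0
[(85, [601.0, -472.3]), (1573, [534.2, -517.2]), (580, [558.5, -367.5]), (534, [455.5, -429.5]), (486, [534.7, -343.4]), (501, [462.1, -396.2])]
mid [ 546.6 -355.5] ang -0.793 sep 33.9 case [-107.5 -540.9]
mid [ 458.8 -412.8] ang 1.376 sep 34.0 case [-201.5 -587.5]
at [ 547.1 -353.7  150.5] yaw -0.788 -> d [  0.2   1.2 121.5] rv [0.    0.001 0.002]
```

```bash
python3 jog.py '[0.1,0.15,4,0,0,0,0.1,0.15,8,0,0,0,0.1,0.15,10.5,0,0,0,0.1,0.15,11.7,0,0,0,0.1,0.15,12.15,0,0,0,0.1,0.15,12.15,0,0,0,0.1,0.15,12.15,0,0,0]'
python3 jog.py '[0,0,0,0,0,0,0,0,0,0,0,0,0,0,0,0,0,0,0,0,0,0,0,0,0,0,0,0,0,0,0,0,0,0,0,0]' 20
python3 jog.py '[0,0,-3,0,0,0,0,0,-7,0,0,0,0,0,-11,0,0,0,0,0,-16,0,0,0,0,0,-16,0,0,0,0,0,-16,0,0,0]'
python3 - <<'E'
from h import *
s=arm.read_state(); wrist(s["position"][2]+15,800); to(*case(-26,-109),190,CT)
E
```

```text
clock: 34.2
position: [547.6, -356.8, 31.1]
ee_rot: [0.923, -0.384, 0.002, 0.0]
contact_force: [0.3, -0.4, -0.4]
gripper_width: 60.2
grasp_force: 0.0
clock: 34.8
position: [547.2, -356.9, 30.9]
ee_rot: [0.923, -0.385, 0.001, 0.0]
contact_force: [-0.2, 2.7, 6.2]
gripper_width: 33.2
grasp_force: 60.7
clock: 35.4
position: [546.1, -356.4, 190.0]
ee_rot: [0.923, -0.385, 0.001, -0.001]
contact_force: [0.0, -0.9, -3.9]
gripper_width: 33.1
grasp_force: 60.4
[(1225, [571.6, -454.6]), (1847, [557.2, -367.8]), (1448, [533.3, -343.6])]
mid [ 545.3 -355.7] ang -0.792 sep 34.0 case [-108.9 -541. ]
at [ 545.2 -356.   187.9] yaw -0.791 -> d [-289.9 -331.2   -1.2] rv [-0.001  0.003 -0.909]
```

```bash
python3 jog.py '[-2.8,-3.2,-0.5,0,0,-0.1,-5.6,-6.4,-0.5,0,0,-0.2,-8.4,-9.6,-0.5,0,0,-0.3,-11.2,-12.8,-0.5,0,0,-0.4,-14,-16,-0.5,0,0,-0.5,-16.8,-19.2,-0.5,0,0,-0.6,-19.6,-22.4,-0.5,0,0,-0.7,-22.4,-25.6,-0.5,0,0,-0.8,-25.2,-28.8,-0.5,0,0,-0.909,-28,-32,-0.5,0,0,-0.909]'
python3 jog.py '[0,0,0,0,0,0,0,0,0,0,0,0,0,0,0,0,0,0]'
python3 - <<'E'
from h import *
to(*case(-26,-109),90,CT); s=arm.read_state(); wrist(s["position"][2]+15,800)
E
```

```text
clock: 36.45
position: [574.8, 68.8, 191.5]
ee_rot: [0.998, 0.06, -0.003, 0.001]
contact_force: [0.6, -0.1, -2.2]
gripper_width: 32.9
grasp_force: 60.4
clock: 36.75
position: [575.4, 66.7, 192.5]
ee_rot: [0.998, 0.059, -0.002, 0.001]
contact_force: [0.5, -0.1, -2.8]
gripper_width: 33.0
grasp_force: 60.7
at [575.4  66.7 192.5] yaw 0.118 -> d [  3.6 -16.1 102.5] rv [0.001 0.004 0.   ]
[(1834, [591.6, 69.8]), (1439, [557.7, 65.8])]
mid [574.7  67.8] ang 0.117 sep 34.2 case [ -29.8 -123.8]
```

```bash
python3 jog.py '[0.4,-1.6,0,0,0,0,0.4,-1.6,3.5,0,0,0,0.4,-1.6,7,0,0,0,0.4,-1.6,10.2,0,0,0,0.4,-1.6,11.4,0,0,0,0.4,-1.6,12.6,0,0,0,0.4,-1.6,13.8,0,0,0,0.4,-1.6,14.8,0,0,0,0.4,-1.6,15.1,0,0,0,0.4,-1.6,15.1,0,0,0]'
python3 jog.py '[0,0,0,0,0,0,0,0,0,0,0,0]'
```

```text
clock: 37.8
position: [578.6, 83.9, 43.3]
ee_rot: [0.998, 0.06, -0.0, 0.0]
contact_force: [-0.1, 0.6, -2.8]
gripper_width: 33.3
grasp_force: 60.8
clock: 38.0
position: [579.0, 84.1, 44.1]
ee_rot: [0.998, 0.06, 0.001, -0.0]
contact_force: [-0.3, -0.5, -1.9]
gripper_width: 32.9
grasp_force: 60.8
```

Converted, 4 mm is 0.4, 2 mm is 0.2.

```bash
python3 jog.py '[0,0,0.2,0,0,0,0,0,0.4,0,0,0,0,0,0.5,0,0,0,0,0,0.5,0,0,0]'; python3 jog.py '[0,0,0.1,0,0,0,0,0,0.15,0,0,0,0,0,0.15,0,0,0]'
```

```text
clock: 38.4
position: [578.3, 83.8, 38.1]
ee_rot: [0.998, 0.06, -0.0, 0.0]
contact_force: [-0.8, 0.4, -3.1]
gripper_width: 33.5
grasp_force: 60.8
clock: 38.7
position: [578.5, 83.8, 36.9]
ee_rot: [0.998, 0.06, 0.0, 0.0]
contact_force: [-0.1, 0.5, -0.9]
gripper_width: 33.2
grasp_force: 61.1
```

Converted, -125 mm is -12.5, -80 mm is -8.

```bash
python3 jog.py '[0,0,0,0,0,0,0,0,0,0,0,0,0,0,0,0,0,0,0,0,0,0,0,0,0,0,-2,0,0,0,0,0,-4.5,0,0,0,0,0,-8,0,0,0,0,0,-12.5,0,0,0,0,0,-12.5,0,0,0,0,0,-12.5,0,0,0]' 44
python3 - <<'E'
from h import *
wrist(52); relays("r4"); to(458.8,-412.8,160,1.376-np.pi); to(458.8,-412.8,160,1.376)
E
```

```text
clock: 39.7
position: [578.9, 84.1, 163.2]
ee_rot: [0.998, 0.059, 0.001, -0.001]
contact_force: [-0.4, -1.0, -1.0]
gripper_width: 44.1
grasp_force: 0.0
[(651, [648.5, 54.4]), (587, [614.8, 50.3]), (557, [594.4, 87.0]), (468, [560.8, 83.0])]
mid [631.7  52.4] ang 0.122 sep 34.0 case [  25.  -145.9]
mid [604.6  68.6] ang -1.063 sep 42.0 case [   0.  -126.5]
mid [577.6  85. ] ang 0.118 sep 33.9 case [ -24.9 -107.1]
scene [ 459.  -413.7] ang 1.41
scene [575.3  80.1] ang 0.11
scene [629.7  47.4] ang 0.107
side [581.2  86.5] ang 0.132
side [635.5  54.1] ang 0.134
side [ 459.6 -415.8] ang 1.372
at [577.6  83.5 160.4] yaw 0.119 -> d [-176.8  478.7    1.1] rv [3.000e-03 1.000e-03 1.885e+00]
at [577.6  83.5 160.4] yaw 0.119 -> d [-176.8  478.7    1.1] rv [-1.000e-03  3.000e-03 -1.257e+00]
```

Converted, 415 mm is 41.5, 375 mm is 37.5.

```bash
python3 jog.py '[0,3,-4,0,0,0.14,-1,7,-4,0,0,0.28,-2.5,11.5,-4,0,0,0.42,-4.2,16,-4,0,0,0.56,-6,20.5,-4,0,0,0.7,-7.7,25,-4,0,0,0.84,-9.4,29.5,-3,0,0,0.98,-11.1,33.5,-2,0,0,1.12,-12.8,37.5,-1,0,0,1.26,-14.5,41.5,0,0,0,1.4]' 60
python3 - <<'E'
from h import *
to(458.8,-412.8,155,1.376-np.pi)
E
```

```text
clock: 40.85
position: [482.5, -346.8, 159.8]
ee_rot: [0.8, -0.6, -0.001, 0.0]
contact_force: [1.3, -0.2, -0.1]
gripper_width: 60.0
grasp_force: 0.0
at [ 482.5 -346.8  159.8] yaw -1.287 -> d [56.7 41.2  4.8] rv [0.003 0.001 0.479]
```

```bash
python3 jog.py '[1.5,1.2,0,0,0,0.14,3,2.4,0,0,0,0.28,4.5,3.6,0.5,0,0,0.42,5.7,4.1,0.5,0,0,0.479,5.7,4.1,0.5,0,0,0.479,5.7,4.1,0.5,0,0,0.479]'
python3 - <<'E'
from h import *
wrist(46); to(458.8,-412.8,29,1.376-np.pi)
E
```

```text
clock: 41.45
position: [460.4, -411.4, 155.5]
ee_rot: [-0.638, 0.77, 0.001, -0.0]
contact_force: [0.4, -0.1, -0.9]
gripper_width: 60.3
grasp_force: 0.0
[(858, [516.4, -526.2]), (1092, [533.3, -520.8]), (1143, [605.9, -489.7]), (548, [455.4, -429.9]), (466, [461.9, -396.4])]
mid [ 458.7 -413.2] ang 1.378 sep 34.2 case [-201.6 -587.8]
at [ 460.7 -411.2  155.9] yaw -1.758 -> d [  2.    1.3 126.9] rv [0.002 0.001 0.007]
```

```bash
python3 jog.py '[0.24,0.14,4,0,0,0.007,0.24,0.14,8,0,0,0.007,0.24,0.14,10.5,0,0,0.007,0.24,0.14,12,0,0,0.007,0.24,0.14,12.7,0,0,0.007,0.24,0.14,12.7,0,0,0.007,0.24,0.14,12.7,0,0,0.007]'
python3 jog.py '[0,0,0,0,0,0,0,0,0,0,0,0,0,0,0,0,0,0,0,0,0,0,0,0,0,0,0,0,0,0,0,0,0,0,0,0]' 20
python3 jog.py '[0,0,-3,0,0,0,0,0,-7,0,0,0,0,0,-11,0,0,0,0,0,-16,0,0,0,0,0,-16,0,0,0,0,0,-16,0,0,0]'
python3 - <<'E'
from h import *
s=arm.read_state(); wrist(s["position"][2]+15,800); to(*case(26,-71),190,CT)
E
```

```text
clock: 42.2
position: [459.9, -413.9, 30.8]
ee_rot: [-0.635, 0.773, -0.001, 0.0]
contact_force: [-0.1, 0.1, 0.3]
gripper_width: 60.0
grasp_force: 0.0
clock: 42.8
position: [459.7, -414.2, 31.2]
ee_rot: [-0.635, 0.773, -0.001, 0.0]
contact_force: [-0.4, 1.9, 5.4]
gripper_width: 33.3
grasp_force: 61.4
clock: 43.4
position: [458.9, -413.5, 190.3]
ee_rot: [-0.634, 0.773, -0.0, 0.001]
contact_force: [0.0, -0.2, -4.4]
gripper_width: 33.1
grasp_force: 60.8
[(863, [480.0, -500.8]), (883, [510.2, -488.0]), (1820, [454.4, -429.6]), (1453, [461.0, -396.3])]
mid [ 495.1 -494.4] ang 0.4 sep 32.9 case [-175.  -672.8]
mid [ 457.7 -412.9] ang 1.373 sep 33.9 case [-202.6 -587.5]
at [ 458.  -413.   188.4] yaw -1.768 -> d [-5.618e+02 -5.700e+01 -5.000e-01] rv [-1.000e-03  3.000e-03 -1.886e+00]
```

```bash
python3 jog.py '[-4,-0.4,-0.3,0,0,-0.14,-8,-0.8,-0.3,0,0,-0.28,-12,-1.2,-0.3,0,0,-0.42,-16,-1.6,-0.3,0,0,-0.56,-20,-2,-0.3,0,0,-0.7,-24,-2.4,-0.3,0,0,-0.84,-28,-2.8,-0.3,0,0,-0.98,-32,-3.2,-0.3,0,0,-1.12,-36,-3.6,-0.3,0,0,-1.26,-40,-4,-0.3,0,0,-1.4]'
python3 jog.py '[0,0,0,0,0,0]'
python3 - <<'E'
from h import *
to(*case(26,-71),190,CT)
E
```

```text
clock: 44.45
position: [574.8, -27.8, 189.9]
ee_rot: [0.984, -0.18, -0.003, 0.001]
contact_force: [0.7, -0.8, -3.5]
gripper_width: 33.4
grasp_force: 60.6
clock: 44.55
position: [576.3, -25.4, 189.9]
ee_rot: [0.984, -0.179, -0.002, 0.0]
contact_force: [-0.2, -0.1, -2.5]
gripper_width: 33.2
grasp_force: 60.9
at [576.3 -25.4 189.9] yaw -0.36 -> d [  -9.1 -159.2   -0.3] rv [ 0.     0.004 -0.478]
```

Converted, -159 mm is -15.9, -120 mm is -12.

```bash
python3 jog.py '[-0.3,-4,0,0,0,-0.14,-0.5,-8,0,0,0,-0.28,-0.7,-12,0,0,0,-0.42,-0.9,-15.9,0,0,0,-0.478,-0.9,-15.9,0,0,0,-0.478,-0.9,-15.9,0,0,0,-0.478]'
python3 - <<'E'
from h import *
to(*case(26,-71),42,CT); s=arm.read_state(); wrist(s["position"][2]+15,800)
E
```

```text
clock: 45.15
position: [623.5, 122.5, 189.7]
ee_rot: [0.998, 0.056, -0.003, 0.001]
contact_force: [-0.4, -0.8, -3.3]
gripper_width: 33.5
grasp_force: 61.3
at [623.5 122.5 189.7] yaw 0.111 -> d [  1.7  -4.5 147.7] rv [ 0.001  0.006 -0.007]
[(1820, [639.7, 125.5]), (1428, [605.9, 121.8])]
mid [622.8 123.6] ang 0.11 sep 34.0 case [ 24.6 -74.1]
```

Converted, 146 mm is 14.6, 129 mm is 12.9.

```bash
python3 jog.py '[0.2,-0.4,2,0,0,-0.007,0.2,-0.4,5.5,0,0,-0.007,0.2,-0.4,8.5,0,0,-0.007,0.2,-0.4,10.5,0,0,-0.007,0.2,-0.4,11.7,0,0,-0.007,0.2,-0.4,12.9,0,0,-0.007,0.2,-0.4,13.9,0,0,-0.007,0.2,-0.4,14.6,0,0,-0.007,0.2,-0.4,14.8,0,0,-0.007,0.2,-0.4,14.8,0,0,-0.007]'
python3 jog.py '[0,0,0.2,0,0,0,0,0,0.4,0,0,0,0,0,0.4,0,0,0]'
python3 - <<'E'
from h import *
to(*case(27,-69),38,CT)
E
```

```text
clock: 46.2
position: [626.5, 126.6, 45.0]
ee_rot: [0.998, 0.059, 0.0, -0.0]
contact_force: [0.4, 0.3, -4.2]
gripper_width: 32.9
grasp_force: 61.4
clock: 46.5
position: [626.3, 126.6, 40.8]
ee_rot: [0.998, 0.059, -0.0, -0.0]
contact_force: [-0.3, -0.2, -3.3]
gripper_width: 33.0
grasp_force: 61.4
at [626.3 126.6  40.8] yaw 0.118 -> d [-1.3 -2.6  2.8] rv [-0.  0.  0.]
```

Converted, 3.5 mm is 0.35, 3 mm is 0.3.

```bash
python3 jog.py '[0,0,0.15,0,0,0,0,0,0.3,0,0,0,0,0,0.35,0,0,0,0,0,0.35,0,0,0]'
python3 jog.py '[0,0,0,0,0,0,0,0,0,0,0,0,0,0,0,0,0,0,0,0,0,0,0,0,0,0,-2,0,0,0,0,0,-4.5,0,0,0,0,0,-8,0,0,0,0,0,-13,0,0,0,0,0,-18,0,0,0,0,0,-18,0,0,0]' 44
python3 - <<'E'
from h import *
wrist(52,name="w7"); im=arm.get_image("side")[80:380,150:420]; cv2.imwrite("pics/s7.png",np.hstack([cv2.resize(im,(346,384)),cv2.resize(cv2.imread("pics/w7.png"),(450,384))])); to(*case(0,50),120,CT)
E
```

```text
clock: 46.9
position: [626.4, 126.6, 37.3]
ee_rot: [0.998, 0.059, 0.0, -0.0]
contact_force: [0.2, 0.1, -3.8]
gripper_width: 33.0
grasp_force: 61.5
clock: 47.9
position: [630.5, 127.5, 227.0]
ee_rot: [0.998, 0.06, 0.009, -0.002]
contact_force: [0.2, 0.8, 0.3]
gripper_width: 44.1
grasp_force: 0.0
[(363, [642.2, 129.6]), (363, [644.5, 47.9]), (311, [608.5, 125.6]), (336, [610.7, 45.6]), (310, [594.3, 87.2]), (302, [560.8, 83.1])]
mid [625.3 127.6] ang 0.117 sep 33.9 case [ 27.5 -70.4]
mid [627.6  46.7] ang 0.067 sep 33.9 case [  20.3 -151. ]
mid [601.4 106.4] ang 1.217 sep 41.0 case [  1.2 -88.7]
mid [577.5  85.1] ang 0.122 sep 33.8 case [ -25. -107.]
at [626.7 126.8 219.3] yaw 0.118 -> d [ -29.2 -121.2   99.4] rv [-0.002 -0.004  0.   ]
```

View pics/s7.png

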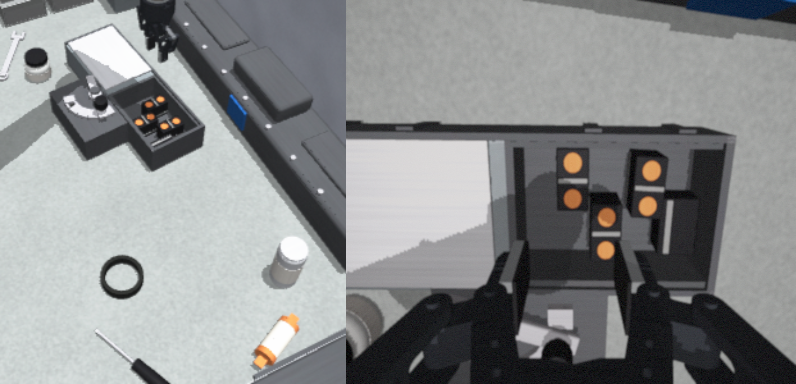

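All four relays sit in the compartment (wrist crop (573,180), (647,188), (605,233) and the lying one at (680,225)), and none are left on the bench. Now I close the shutter.

```bash
python3 jog.py '[-0.8,-3,0,0,0,0,-1.6,-6.5,0,0,0,0,-2.9,-10,2,0,0,0,-2.9,-12.1,5,0,0,0,-2.9,-12.1,8,0,0,0,-2.9,-12.1,9.9,0,0,0,-2.9,-12.1,11,0,0,0,-2.9,-12.1,11.5,0,0,0,-2.9,-12.1,11.5,0,0,0,-2.9,-12.1,11.5,0,0,0]' 0
python3 - <<'E'
from h import *
to(*case(0,50),92,CT)
E
```

```text
clock: 49.0
position: [583.9, 243.3, 103.2]
ee_rot: [0.998, 0.059, 0.001, -0.0]
contact_force: [0.1, 0.5, 0.6]
gripper_width: 0.3
grasp_force: 0.0
at [583.9 243.3 103.2] yaw 0.118 -> d [-0.  -0.6 11.2] rv [-0.001 -0.002  0.   ]
```

```bash
python3 jog.py '[0,0,0.3,0,0,0,0,0,0.6,0,0,0,0,0,0.8,0,0,0,0,0,0.8,0,0,0]'
python3 jog.py '[0,0,0.2,0,0,0,0,0,0.4,0,0,0,0,0,0.4,0,0,0]'
```

```text
clock: 49.4
position: [583.4, 243.3, 95.1]
ee_rot: [0.998, 0.059, 0.0, -0.0]
contact_force: [-1.7, 0.4, 3.7]
gripper_width: -0.1
grasp_force: 1.9
clock: 49.7
position: [583.4, 243.3, 95.0]
ee_rot: [0.998, 0.06, 0.001, 0.0]
contact_force: [-9.2, -1.8, 19.9]
gripper_width: -0.0
grasp_force: 10.2
```

Converted, 110 mm is 11, 99 mm is 9.9.

```bash
python3 jog.py '[0,0.5,0,0,0,0,0,1.5,0,0,0,0,0,2.7,0,0,0,0,0,3.9,0,0,0,0,0,5.1,0,0,0,0,0,6.3,0,0,0,0,0,7.5,0,0,0,0,0,8.7,0,0,0,0,0,9.9,0,0,0,0,0,11,0,0,0,0]'
python3 jog.py '[0,1.2,0,0,0,0,0,2.4,0,0,0,0,0,3.6,0,0,0,0,0,4.8,0,0,0,0,0,6,0,0,0,0,0,7.2,0,0,0,0,0,8.4,0,0,0,0,0,9.4,0,0,0,0,0,10.2,0,0,0,0,0,10.6,0,0,0,0]'
python3 jog.py '[0,0.3,0,0,0,0,0,0.6,0,0,0,0,0,0.8,0,0,0,0,0,0.8,0,0,0,0]'
```

```text
clock: 50.7
position: [595.6, 133.9, 95.0]
ee_rot: [0.998, 0.06, 0.0, 0.0]
contact_force: [-11.7, 1.5, 22.9]
gripper_width: -0.0
grasp_force: 11.6
clock: 51.7
position: [607.5, 27.7, 95.0]
ee_rot: [0.998, 0.059, -0.001, 0.001]
contact_force: [-11.9, 2.2, 24.1]
gripper_width: 0.1
grasp_force: 12.2
clock: 52.1
position: [609.0, 23.3, 94.9]
ee_rot: [0.998, 0.06, 0.001, -0.001]
contact_force: [-12.6, 10.4, 23.4]
gripper_width: -0.0
grasp_force: 11.9
```

```bash
python3 jog.py '[0,0,-3,0,0,0,0,0,-7.5,0,0,0,0,0,-12,0,0,0,0,0,-12,0,0,0,0,0,-12,0,0,0]' 70
python3 - <<'E'
from h import *
to(482.2,124.8,240,1.41)
E
```

```text
clock: 52.6
position: [610.1, 21.1, 211.7]
ee_rot: [0.998, 0.059, 0.002, -0.001]
contact_force: [-0.4, 0.3, -0.2]
gripper_width: 69.7
grasp_force: 0.0
at [610.1  21.1 211.7] yaw 0.118 -> d [-114.7 -118.1  -28.5] rv [ 1.000e-03 -4.000e-03 -1.292e+00]
```

Converted, -118 mm is -11.8, -115 mm is -11.5.

```bash
python3 jog.py '[-1.2,-1.2,-2.8,0,0,-0.14,-2.4,-2.4,-2.8,0,0,-0.28,-3.6,-3.6,-2.8,0,0,-0.42,-5,-5,-2.8,0,0,-0.56,-6.5,-6.5,-2.8,0,0,-0.7,-8,-8,-2.8,0,0,-0.84,-9.5,-9.7,-2.8,0,0,-0.98,-10.8,-11,-2.8,0,0,-1.12,-11.5,-11.8,-2.8,0,0,-1.26,-11.5,-11.8,-2.8,0,0,-1.292]'
python3 jog.py '[0,0,0,0,0,0,0,0,0,0,0,0,0,0,0,0,0,0]'
python3 - <<'E'
from h import *
to(482.3,124.9,116,1.41); c=arm.get_calibration("wrist"); im=arm.get_image("wrist"); cv2.imwrite("pics/w8.png",im)
a=1.3; print(proj(c,[[*case(-98-65*np.cos(a),6-65*np.sin(a)),127],[*case(-98,6),91],[*case(-67,-8.5),78],[*case(67,-8.5),78],[*case(-67,-211.5),78]]).round(0).tolist())
E
```

```text
clock: 53.6
position: [479.9, 124.8, 236.7]
ee_rot: [0.76, 0.65, -0.002, -0.001]
contact_force: [0.0, -0.0, -0.3]
gripper_width: 69.6
grasp_force: 0.0
clock: 53.9
position: [481.5, 124.2, 237.6]
ee_rot: [0.762, 0.648, -0.001, -0.0]
contact_force: [0.4, 0.4, 0.9]
gripper_width: 69.9
grasp_force: 0.0
at [481.5 124.2 237.6] yaw 1.409 -> d [  0.9   0.8 121.6] rv [-0.001  0.001 -0.001]
[[259.0, 195.0], [258.0, 100.0], [299.0, 107.0], [466.0, 58.0], [349.0, 311.0]]
```

View pics/w8.png

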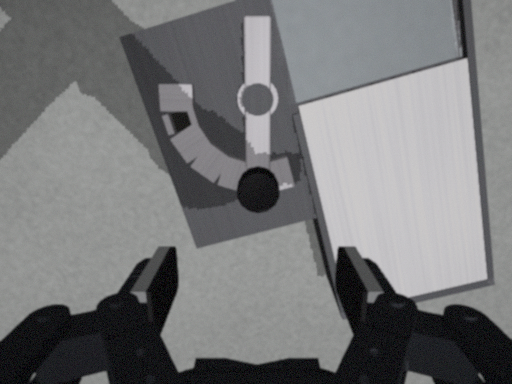

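The shutter is shut: its +y edge runs from (299,104) to (466,58), as at the start, with the knob at (258,190). I grip the knob.

Converted, 1 mm is 0.1, 122 mm is 12.2.

```bash
python3 jog.py '[0.1,0.08,4,0,0,0,0.1,0.08,8,0,0,0,0.1,0.08,10.5,0,0,0,0.1,0.08,11.7,0,0,0,0.1,0.08,12.2,0,0,0,0.1,0.08,12.2,0,0,0,0.1,0.08,12.2,0,0,0]'
python3 jog.py '[0,0,0,0,0,0,0,0,0,0,0,0,0,0,0,0,0,0,0,0,0,0,0,0,0,0,0,0,0,0,0,0,0,0,0,0,0,0,0,0,0,0]' 20
python3 jog.py '[0,0,-0.4,0,0,0,0,0,-0.8,0,0,0,0,0,-1.1,0,0,0,0,0,-1.4,0,0,0,0,0,-1.4,0,0,0,0,0,-1.4,0,0,0]'
python3 - <<'E'
from h import *
s=arm.read_state(); P=np.array(s["position"]); r=R.from_quat(s["ee_rot"]); d=P[:2]-case(-98,6); a0=np.arctan2(-d[1],-d[0])-CT; rr=np.hypot(*d); print(a0,rr)
for a in np.linspace(a0,0,12)[1:]:
    k=case(-98-64.3*np.cos(a),6-64.3*np.sin(a)); print(round(a,2),r.inv().apply([*k,P[2]]-P).round(1),round(a0-a,3))
E
```

```text
clock: 54.65
position: [483.2, 125.5, 117.1]
ee_rot: [0.762, 0.648, 0.001, 0.0]
contact_force: [0.2, -1.0, 1.0]
gripper_width: 70.2
grasp_force: 0.0
clock: 55.35
position: [482.8, 125.4, 117.2]
ee_rot: [0.761, 0.648, 0.0, 0.0]
contact_force: [-1.6, -0.1, 5.6]
gripper_width: 30.9
grasp_force: 59.0
clock: 55.95
position: [482.4, 125.5, 129.9]
ee_rot: [0.762, 0.648, 0.0, -0.0]
contact_force: [2.4, 3.3, -10.8]
gripper_width: 30.6
grasp_force: 60.0
1.3074321711148293 63.9115173842465
1.19 [-0.1 -7.6  0. ] 0.119
1.07 [  1.2 -15.2   0. ] 0.238
0.95 [  3.3 -22.5   0. ] 0.357
0.83 [  6.3 -29.5   0. ] 0.475
0.71 [ 10.1 -36.2   0. ] 0.594
0.59 [ 14.6 -42.3   0. ] 0.713
0.48 [ 19.9 -47.8   0. ] 0.832
0.36 [ 25.7 -52.7   0. ] 0.951
0.24 [ 32.1 -56.9   0. ] 1.07
0.12 [ 39.  -60.3   0. ] 1.189
0.0 [ 46.2 -62.8   0. ] 1.307
```

Converted, -52.7 mm is -5.27, -47.8 mm is -4.78.

```bash
python3 jog.py '[0,-0.76,0,0,0,0.12,0.12,-1.52,0,0,0,0.24,0.33,-2.25,0,0,0,0.36,0.63,-2.95,0,0,0,0.48,1.01,-3.62,0,0,0,0.59,1.46,-4.23,0,0,0,0.71,1.99,-4.78,0,0,0,0.83,2.57,-5.27,0,0,0,0.95,2.57,-5.27,0,0,0,0.95]'
python3 - <<'E'
from h import *
s=arm.read_state(); P=np.array(s["position"]); r=R.from_quat(s["ee_rot"]); d=P[:2]-case(-98,6); a0=np.arctan2(-d[1],-d[0])-CT; rr=np.hypot(*d); print(a0,rr)
for a in np.linspace(a0,0,4)[1:]:
    k=case(-98-64.3*np.cos(a),6-64.3*np.sin(a)); print(round(a,2),r.inv().apply([*k,P[2]]-P).round(1),round(a0-a,3))
E
```

```text
clock: 56.85
position: [435.1, 160.1, 130.5]
ee_rot: [0.974, 0.228, 0.001, -0.0]
contact_force: [4.4, 2.7, -10.7]
gripper_width: 30.3
grasp_force: 60.1
0.3506795209768065 63.438976476026134
0.23 [-0.5 -7.5 -0. ] 0.117
0.12 [  0.8 -14.9   0. ] 0.234
0.0 [  2.9 -22.1   0. ] 0.351
```

Converted, -22.1 mm is -2.21, -14.9 mm is -1.49.

```bash
python3 jog.py '[-0.05,-0.75,0,0,0,0.12,0.08,-1.49,0,0,0,0.23,0.29,-2.21,0,0,0,0.35,0.29,-2.21,0,0,0,0.35,0.29,-2.21,0,0,0,0.35]'
python3 - <<'E'
from h import *
s=arm.read_state(); P=np.array(s["position"]); d=P[:2]-case(-98,6); print(np.arctan2(-d[1],-d[0])-CT,np.hypot(*d))
E
python3 jog.py '[0,0,0.4,0,0,0,0,0,0.8,0,0,0,0,0,1.1,0,0,0,0,0,1.4,0,0,0,0,0,1.4,0,0,0,0,0,1.4,0,0,0]'
```

```text
clock: 57.35
position: [428.7, 181.1, 130.7]
ee_rot: [0.998, 0.056, 0.002, -0.001]
contact_force: [5.4, 2.9, -10.6]
gripper_width: 30.5
grasp_force: 60.2
0.003077745003108867 63.449468184823154
clock: 57.95
position: [428.7, 181.0, 117.3]
ee_rot: [0.998, 0.056, 0.002, -0.001]
contact_force: [3.3, 2.8, -2.0]
gripper_width: 30.3
grasp_force: 61.1
```

```bash
python3 jog.py '[0,0,0,0,0,0,0,0,0,0,0,0,0,0,0,0,0,0,0,0,0,0,0,0,0,0,0,0,0,0,0,0,-2,0,0,0,0,0,-6,0,0,0,0,0,-11,0,0,0,0,0,-16,0,0,0,0,0,-16,0,0,0]' 75
python3 jog.py '[0,0,0,0,0,0,0,0,0,0,0,0]'
python3 - <<'E'
from h import *
c=arm.get_calibration("wrist"); im=arm.get_image("wrist"); sd=arm.get_image("side")
k=case(-163,6); print(proj(c,[[*k,127],[*k,135],[*case(-98,6),91],[*case(-40,6),91]]).round(1).tolist())
cv2.imwrite("pics/f.png",np.hstack([cv2.resize(im,(440,330)),cv2.resize(sd[90:240,170:330],(352,330))])); print(arm.read_state()["contact_force"])
E
```

```text
clock: 58.95
position: [430.5, 182.0, 283.8]
ee_rot: [0.998, 0.056, 0.007, -0.004]
contact_force: [0.3, 0.1, 0.1]
gripper_width: 74.9
grasp_force: 0.0
clock: 59.15
position: [426.6, 179.7, 275.1]
ee_rot: [0.998, 0.055, -0.001, 0.001]
contact_force: [0.4, -0.6, -0.8]
gripper_width: 75.0
grasp_force: 0.0
[[256.1, 178.4], [256.1, 181.0], [255.4, 96.0], [254.7, 23.1]]
[-0.11689286  0.15961777  0.03033369]
```

View pics/f.png

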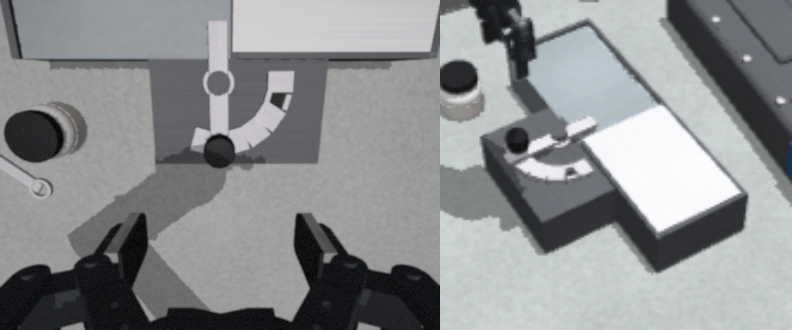

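The shutter is shut, the arm points straight at the channel (tooth at (217,25)), and the knob at (219,151) matches the "down" height. I hand the job in.

```bash
python3 -c "
from bench import arm
print(arm.job_done())"
```

```text
the job is handed in; nothing more can be done
None
```

All four contactors are in the compartment (three standing, one tipped onto its side when I pushed it toward the end wall), the shutter is fully shut, the lock arm is back at 0 with the plunger seated, and the job was handed in at about 59 s with no verdict shown; one placing attempt pressed the case at 39 N, just under the 40 N limit.

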